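# Set up the drying stand and hang up the washed tumblers

## Robot

A 6-joint arm with a two-finger parallel gripper is mounted at the origin on the work surface. World frame = base frame: x ahead of the robot, y to its left, z up, the work surface at z = 0. Lengths are in mm, angles in rad, forces in N, time in s.
With the tool pointing down it reaches from about 250 to 775 mm from the base axis. Payload 4 kg.
Tool frame: the origin (TCP) lies on the centre line of the jaws, within the pads' length; the fingertips stand 25 mm ahead of it and the grasp point (between the pads) lies 6 mm ahead of it; z points along the fingers, y is the line along which they close (so a half turn about z gives the same grasp; the last joint's range is limited). The gripper opens to 94 mm and grips with 3 to 60 N. Pads are 16 mm wide; open, the fingers measure 119 mm over their backs; the gripper's body (75 mm by 177 mm) begins 78 mm behind the grasp point.
Start: joints at [-1.321, 0.087, 1.371, -0, 1.684, -0.103], TCP at [190.037, -516.143, 230.506] pointing down, gripper open.
Joint ranges: [-3.1, 3.1], [-0.76, 2.03], [0.27, 2.55], [-1.08, 4.22], [0.17, 2.65], [-2.57, 2.57]. Speed limits (rad/s): [2.79, 2.79, 3.14, 3.14, 3.14, 3.14].

## Interface

Orientations are given as a 3x3 rotation matrix whose columns are the frame's x, y, z axes.
In Python, from rig import robot gives the robot as it stands.
- The arm moves only by the shell command python3 -m handwheel 'ROWS'. ROWS is a JSON object of lists of equal length, an entry for each row: "slide": the shift along the world's x, y, z scaled (see below), a list of three; "angular": the turn, a rotation vector about the world's x, y, z scaled (see below), a list of three; "fingers": the opening, from -1 (shut) to 1 (fully open). In form: {"slide": [[dx, dy, dz], ...], "angular": [[ax, ay, az], ...], "fingers": [fingers, ...]}. A call has 1 to 12 rows; each row is the pose to reach, as a shift and turn from the pose commanded when the call began; what a row does not reach only later rows make up. The controller multiplies each number of a shift by 0.15 m and each number of a turn by 120 degrees. A row lasts 1/10 s, in which the tool goes at most 50 mm and 8.59 degrees, less where a joint would pass 70% of its speed; a pose out of reach is approached as far as the arm can. A call with a number of a shift or a turn outside -1 to 1 is refused whole. A call with a gripper value outside its range is refused whole. The fingers move at their own pace and stop on an object; the grip force is fixed at half the most. Time passes only in rows, so rows that repeat a pose let the fingers close. It gives the time, the measured TCP pose, the force, the opening and the grip force at its end, in the units of the state.
- robot.sense(): the state, without advancing time (a new reading comes with each control period).
- robot.get_image(name): name is "side" or "top"; returns the picture (384x512x3 uint8, blue, green, red); there is no depth.
- robot.calibration(name): a dict with "mtx" (3x3 intrinsics, pixels), "world_to_cam" (4x4, takes a point from world to camera coordinates). Camera axes: x right, y down, z forward; pixel columns grow to the right and rows downward; lengths in mm; the calibration is good to about 2 mm. A picture is of the moment at which its call begins. calibration takes no time and is no camera call.
- robot.sign_off(): hands the job in; it is judged then, once.
The state is a dict: "time_s": time; "qpos": joint angles; "qd": joint speeds; "effort": joint torques, N m; "position": TCP position; "tool_rot": TCP orientation; "ft_force": force on the tool from outside, world axes, zero at the start; "moment": the same for the moment, N m; "opening": finger opening in mm; "gripper_force": force on a finger pad.
Only numpy, scipy, OpenCV 4.12 (cv2) and the standard library are available. Lean on these libraries where they do the work, as an engineer would, in place of code of your own. Each camera call takes 0.05 s, during which the arm holds its last target. There are 200 camera calls.

## Task

The washing-up is done: take the red cap off the drying stand's square spindle and stand it in the small wooden dish. Next put the stand together by slipping the peg wheel's square hub over the spindle, fully home and flat on the base, and then put every washed tumbler upside down over a peg of its own, rim flat on the peg's saucer. Put things down gently rather than dropping them, and leave the other things on the worktop where they are.

Things in the scene. Friction and masses are not known exactly. Their poses are not given: they have to be found in the camera images.
- wheel: peg wheel, loose, about 0.45 kg, same after each quarter turn. Origin: centre of underside, z up. Black square hub to grip it by, 32.5 mm wide, 60 mm tall, with a 20.5 mm square bore right through, sides along x and y. Arms 8 mm thick along +-x and +-y end, 75 mm from the axis, in a white saucer (60 mm wide, 10 mm high) with an upright wooden peg, 20 mm thick, tip 90 mm above the underside.
- spindle_foot (a point): foot of the drying stand's brass square spindle, on the top face of its fixed steel disc (224 mm wide, 16 mm high). Spindle: upright, 18 mm square, sides along the point's x and y, rising 50 mm; its top 6 mm are narrowed to 14 mm. The hub slips over it (1.2 mm play a side) until the wheel's underside lies on the disc. Stand: robot's left; the wheel starts at its right.
- cap: red rubber cap, loose, about 60 g, 32.5 mm square and 58 mm tall, open below: a 20.5 mm square bore, 52 mm deep. Origin: centre of its underside, z up, sides along x and y. It starts pushed down over the spindle, standing on the disc; it lifts straight off.
- dish_in (a point): small square dark wooden dish, fixed, 80 mm outside, 72 mm inside, 14 mm high. The point is the centre of its inner floor, 4 mm above the table
- peg1 (a point): foot of peg 1 of the wheel: on the peg's axis, on the saucer's top face, where a tumbler's rim rests (at +x, 75 mm from the hub axis, 10 mm above the underside); moves with the wheel
- peg2 (a point): foot of peg 2 of the wheel: on the peg's axis, on the saucer's top face, where a tumbler's rim rests (at +y, 75 mm from the hub axis, 10 mm above the underside); moves with the wheel
- peg3 (a point): foot of peg 3 of the wheel: on the peg's axis, on the saucer's top face, where a tumbler's rim rests (at -x, 75 mm from the hub axis, 10 mm above the underside); moves with the wheel
- peg4 (a point): foot of peg 4 of the wheel: on the peg's axis, on the saucer's top face, where a tumbler's rim rests (at -y, 75 mm from the hub axis, 10 mm above the underside); moves with the wheel
- tumbler1: blue square tumbler with black bottom, about 90 g, absent in some starts: 46 mm square, 100 mm long, walls 3 mm, inside 40 mm square and 94 mm deep. Origin: on its axis at mid-length; x points out of the mouth (rim at x = +50 mm, bottom at -50 mm). Starts lying on its side on the table, mouth pointing to the left (+y) and somewhat away from the robot.
- tumbler2: orange square tumbler with black bottom, about 90 g, absent in some starts: 46 mm square, 100 mm long, walls 3 mm, inside 40 mm square and 94 mm deep. Origin: on its axis at mid-length; x points out of the mouth (rim at x = +50 mm, bottom at -50 mm). Starts lying on its side on the table, mouth pointing to the left (+y) and somewhat away from the robot.
- tumbler3: green square tumbler with black bottom, about 90 g, absent in some starts: 46 mm square, 100 mm long, walls 3 mm, inside 40 mm square and 94 mm deep. Origin: on its axis at mid-length; x points out of the mouth (rim at x = +50 mm, bottom at -50 mm). Starts lying on its side on the table, mouth pointing to the left (+y) and somewhat away from the robot.
- tumbler4: yellow square tumbler with black bottom, about 90 g, absent in some starts: 46 mm square, 100 mm long, walls 3 mm, inside 40 mm square and 94 mm deep. Origin: on its axis at mid-length; x points out of the mouth (rim at x = +50 mm, bottom at -50 mm). Starts lying on its side on the table, mouth pointing to the left (+y) and somewhat away from the robot.
- salt: white salt shaker, 40 mm wide, 90 mm tall, loose; not part of the job. Origin: middle of its underside
- jam: amber jam jar, 60 mm wide, 90 mm tall, loose; not part of the job. Origin: middle of its underside
- mug: blue mug, 80 mm wide, 90 mm tall, loose; not part of the job. Origin: middle of its underside
- bowl: white bowl, 140 mm wide, 55 mm tall, loose; not part of the job. Origin: middle of its underside
- spatula: wooden spatula lying flat, loose; not part of the job. Origin: middle of its underside
- sponge: yellow sponge block, 100 x 65 x 30 mm, loose; not part of the job. Origin: middle of its underside
- soap: green soap bottle, 60 mm wide, 170 mm tall, loose; not part of the job. Origin: middle of its underside
There are look-alikes about, which are no part of the job. Of the things shaped like the part that bears dish_in, the dark wooden one is meant.

How it is judged (in metres and radians):
On the way, in this order (a step that is already met when the one before it is completed fails the run):
1. the red cap stands in the dish (horizontal distance between cap and dish_in below 0.03 m and z of cap in the frame of dish_in below 0.006 m and angle between cap's own z axis and vertical below 0.1 rad and contact force between cap and the fingers below 0.05 N), for 0.2 s.
2. the peg wheel is fully home on the square spindle (horizontal distance between wheel and spindle_foot below 0.004 m and z of wheel in the frame of spindle_foot below 0.004 m and angle between wheel's own z axis and vertical below 0.04 rad), for 0.3 s.
At the end, for the whole second after the job is handed in: Cap upright in the dish, within 30 mm of its middle. Wheel home on the spindle: within 4 mm in height and centre. Each tumbler upside down over a peg: vertical to 0.09 rad, axis within 18 mm of the peg, rim within 6 mm of the saucer. All at rest (all of step 2 and horizontal distance between cap and dish_in below 0.03 m and z of cap in the frame of dish_in below 0.006 m and angle between cap's own z axis and vertical below 0.1 rad and linear speed of each of cap, wheel, tumbler1, tumbler2, tumbler3, tumbler4 below 0.03 m/s and angle between each of tumbler1, tumbler2, tumbler3, tumbler4's own x axis and vertical above 3.05 rad and ((horizontal distance between tumbler1 and peg1 below 0.018 m and z of tumbler1 in the frame of peg1 below 0.056 m) or (horizontal distance between tumbler1 and peg2 below 0.018 m and z of tumbler1 in the frame of peg2 below 0.056 m) or (horizontal distance between tumbler1 and peg3 below 0.018 m and z of tumbler1 in the frame of peg3 below 0.056 m) or (horizontal distance between tumbler1 and peg4 below 0.018 m and z of tumbler1 in the frame of peg4 below 0.056 m)) and ((horizontal distance between tumbler2 and peg1 below 0.018 m and z of tumbler2 in the frame of peg1 below 0.056 m) or (horizontal distance between tumbler2 and peg2 below 0.018 m and z of tumbler2 in the frame of peg2 below 0.056 m) or (horizontal distance between tumbler2 and peg3 below 0.018 m and z of tumbler2 in the frame of peg3 below 0.056 m) or (horizontal distance between tumbler2 and peg4 below 0.018 m and z of tumbler2 in the frame of peg4 below 0.056 m)) and ((horizontal distance between tumbler3 and peg1 below 0.018 m and z of tumbler3 in the frame of peg1 below 0.056 m) or (horizontal distance between tumbler3 and peg2 below 0.018 m and z of tumbler3 in the frame of peg2 below 0.056 m) or (horizontal distance between tumbler3 and peg3 below 0.018 m and z of tumbler3 in the frame of peg3 below 0.056 m) or (horizontal distance between tumbler3 and peg4 below 0.018 m and z of tumbler3 in the frame of peg4 below 0.056 m)) and ((horizontal distance between tumbler4 and peg1 below 0.018 m and z of tumbler4 in the frame of peg1 below 0.056 m) or (horizontal distance between tumbler4 and peg2 below 0.018 m and z of tumbler4 in the frame of peg2 below 0.056 m) or (horizontal distance between tumbler4 and peg3 below 0.018 m and z of tumbler4 in the frame of peg3 below 0.056 m) or (horizontal distance between tumbler4 and peg4 below 0.018 m and z of tumbler4 in the frame of peg4 below 0.056 m))); the robot touches nothing.
It fails at once if a bystander was displaced by more than 40 mm (distance of any of salt, jam, mug, bowl, spatula, sponge, soap from where it was at the start of the episode above 0.04 m).
It fails at once if a tumbler was dropped (falling freely at over 1 m/s, from some 60 mm or more) ((linear speed of tumbler1 above 1 m/s and contact force between tumbler1 and the fingers below 0.05 N and height (world z) of tumbler1 above 0.085 m) or (linear speed of tumbler2 above 1 m/s and contact force between tumbler2 and the fingers below 0.05 N and height (world z) of tumbler2 above 0.085 m) or (linear speed of tumbler3 above 1 m/s and contact force between tumbler3 and the fingers below 0.05 N and height (world z) of tumbler3 above 0.085 m) or (linear speed of tumbler4 above 1 m/s and contact force between tumbler4 and the fingers below 0.05 N and height (world z) of tumbler4 above 0.085 m)).
It fails at once if the wheel was dropped (falling freely at over 1 m/s) (linear speed of wheel above 1 m/s and contact force between wheel and the fingers below 0.05 N and height (world z) of wheel above 0.03 m).
Of tumbler1, tumbler2, tumbler3, tumbler4 only 3 to 4 are there at a start; the rules pass over those that are not, and their reading is None.
At some moment in a run one of tumbler1, tumbler2, tumbler3, tumbler4, wheel may be knocked a few centimetres aside while the robot is not near it.
It also fails if it takes over 208 s, if anything falls off the work surface, if the arm or the gripper's body presses on something with over 40 N, if the wrist force passes 120 N, or if a joint passes its speed limit or range.

## Working session

There is one attempt and no reset: what is moved stays moved. The work goes in short steps, Python scripts to look and compute and a shell command to move; the robot and the scene stay as the last step left them, time stands still between calls to the robot, and variables do not carry over. Pictures are saved under pics/ and viewed, at most 14 in all, crops included, and the job is handed in when it is done.

```bash
ls; mkdir -p pics; python3 - <<'E'
from rig import robot
import cv2,numpy as np
for n in("top","side"):
    im=robot.get_image(n); cv2.imwrite(f"pics/{n}0.png",cv2.resize(im,(800,600),interpolation=cv2.INTER_CUBIC)); cv2.imwrite(f"raw_{n}0.png",im)
    c=robot.calibration(n); print(n,np.array(c["mtx"]).round(1).tolist(),np.array(c["world_to_cam"]).round(3).tolist())
s=robot.sense();print(s)
E
```

```text
pics
top [[395.3, 0.0, 256.0], [0.0, 395.3, 190.5], [0.0, 0.0, 1.0]] [[0.015, -1.0, -0.016, -14.232], [-0.991, -0.012, -0.134, 521.342], [0.134, 0.018, -0.991, 1457.568], [0.0, 0.0, 0.0, 1.0]]
side [[388.9, 0.0, 258.8], [0.0, 388.9, 193.7], [0.0, 0.0, 1.0]] [[-0.971, -0.238, 0.01, 475.533], [-0.15, 0.582, -0.799, 155.443], [0.185, -0.778, -0.601, 1334.048], [0.0, 0.0, 0.0, 1.0]]
{'time_s': 0.1, 'qpos': array([-1.32109183e+00,  8.78894448e-02,  1.37210347e+00,  1.59023935e-05,
        1.68359009e+00, -1.03076297e-01]), 'qd': array([ 7.52869175e-05, -7.61407175e-04, -2.43178442e-03, -5.22674446e-04,
        9.72530747e-05,  1.34268947e-03]), 'effort': array([ 1.36649600e-03, -3.41253090e+01, -3.03301191e+01,  7.19387317e-02,
        3.04108439e-02, -1.02081799e-04]), 'position': array([ 189.93235441, -515.69184701,  229.41642675]), 'tool_rot': array([[ 9.38414992e-01,  3.45509877e-01, -4.76539500e-04],
       [ 3.45510135e-01, -9.38413028e-01,  1.93252579e-03],
       [ 2.20515871e-04, -1.97816040e-03, -9.99998019e-01]]), 'ft_force': array([-0.49340589,  0.76083242,  0.17597453]), 'moment': array([0.00561564, 0.00462986, 0.02846403]), 'gripper_force': 0.0, 'opening': 94.03361080178965}
```

View pics/top0.png

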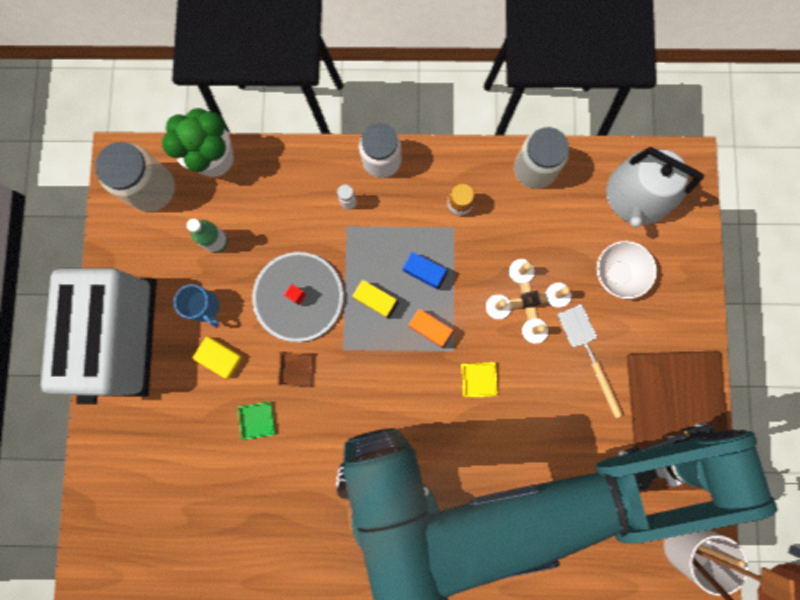

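View pics/side0.png

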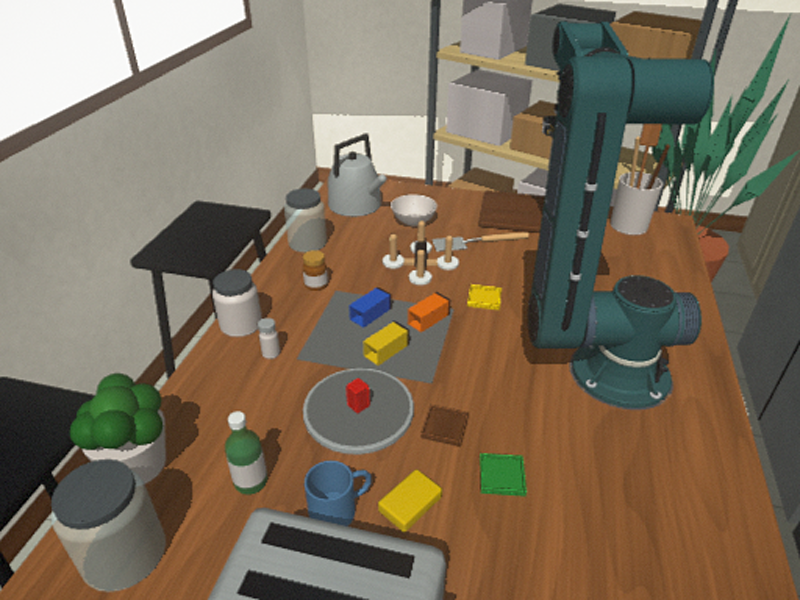

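Tumblers present: yellow (375,298), blue (426,270) and orange (430,328); there is no green one. Look-alikes, in top-picture pixels (800 wide):
- **Dish:** dark wood (296,370) is the one meant. Green (257,420), yellow (480,380) and the big chopping board (675,395) are not.
- **Yellow tumbler:** (375,298), against the yellow sponge (217,357).
- **Blue tumbler:** (426,270), against the mug (196,303).
- **Cap:** the only red block, at (294,294).

Next I measure by fitting moments, with a close crop to check.

```bash
cat > h.py <<'E'
from rig import robot
import cv2,numpy as np
from scipy.optimize import least_squares
from scipy.spatial.transform import Rotation as R
C={n:(np.array(robot.calibration(n)["mtx"]),np.array(robot.calibration(n)["world_to_cam"])) for n in("top","side")}
def proj(n,P):
    K,T=C[n];p=(T[:3,:3]@np.atleast_2d(P).T+T[:3,3:])
    q=K@p;return (q[:2]/q[2]).T
def ray(n,uv,z):   # pixel (512 wide) -> world at height z
    K,T=C[n];d=T[:3,:3].T@np.linalg.solve(K,[uv[0],uv[1],1]);o=-T[:3,:3].T@T[:3,3]
    return o+d*(z-o[2])/d[2]
HUE={"red":[(0,6),(174,180)],"orange":[(7,18)],"yellow":[(24,35)],"blue":[(105,128)]}
def contour(n,im,col,near,smin=150,S=4,z=30):
    b=cv2.resize(im,None,fx=S,fy=S,interpolation=cv2.INTER_LINEAR)
    h=cv2.cvtColor(b,cv2.COLOR_BGR2HSV)
    m=sum(((h[...,0]>=a)&(h[...,0]<=c)) for a,c in HUE[col])>0
    m&=(h[...,1]>smin)&(h[...,2]>60)
    cs,_=cv2.findContours(m.astype(np.uint8),cv2.RETR_EXTERNAL,cv2.CHAIN_APPROX_NONE)
    g=proj(n,[*near,z])[0]
    cs=[c for c in cs if cv2.contourArea(c)>30*S]
    f=lambda c:((c.reshape(-1,2)+.5)/S-.5)
    c=min(cs,key=lambda c:np.linalg.norm(f(c).mean(0)-g))
    return f(cv2.convexHull(c)).astype(np.float32)
def mom(c):
    m=cv2.moments(np.float32(c).reshape(-1,1,2));a=m["m00"]
    return np.array([m["m10"]/a,m["m01"]/a,m["mu20"]/a/4,m["mu02"]/a/4,m["mu11"]/a/4])
def fitbox(ims,col,guess,lo,hi,smin=150,cams=("top","side")):
    """guess x,y,yaw ; box corner limits lo,hi in its own frame"""
    pts=np.array(np.meshgrid(*zip(lo,hi))).reshape(3,-1).T
    ms={n:mom(contour(n,ims[n],col,guess[:2],smin)) for n in cams}
    def res(q):
        P=pts@R.from_euler("z",q[2]).as_matrix().T+[q[0],q[1],0]
        return np.concatenate([mom(cv2.convexHull(np.float32(proj(n,P))))-ms[n] for n in cams])
    out=[]
    for cs in (cams,)+tuple((c,) for c in cams if len(cams)>1):
        cams_=cs
        def r(q):
            P=pts@R.from_euler("z",q[2]).as_matrix().T+[q[0],q[1],0]
            return np.concatenate([mom(cv2.convexHull(np.float32(proj(n,P))))-ms[n] for n in cs])
        s=least_squares(r,guess,x_scale=[10,10,.1]);out.append((s.x.round(3),round(float(np.abs(s.fun).max()),2)))
    return out
E
python3 - <<'E'
from h import *
ims={n:cv2.imread(f"raw_{n}0.png") for n in C}
g=lambda u,v,z:ray("top",(u*.64-.18,v*.64-.18),z)
for nm,col,uv,lo,hi,yaw in[("cap","red",(294,294),(-16.25,-16.25,16),(16.25,16.25,74),.5),
  ("tumY","yellow",(375,298),(-44,-23,0),(50,23,46),1.05),("tumB","blue",(426,270),(-44,-23,0),(50,23,46),1.05),("tumO","orange",(430,328),(-44,-23,0),(50,23,46),1.05)]:
    p=g(*uv,40); print(nm,p.round(),fitbox(ims,col,[p[0],p[1],yaw],lo,hi))
print("dish",g(296,370,14),"disc",g(298,297,16),"hub",g(531,299,60))
def up(n,x0,y0,w,h,s): return cv2.resize(ims[n][y0:y0+h,x0:x0+w],None,fx=s,fy=s,interpolation=cv2.INTER_CUBIC)
a=up("top",160,160,130,97,6);cv2.imwrite("pics/c1.png",a)
b=up("top",300,155,100,75,8);cv2.imwrite("pics/c2.png",b)
E
```

```text
cap [527. 250.  40.] [(array([5.26898e+02, 2.49319e+02, 5.00000e-01]), 1.44), (array([5.26779e+02, 2.49314e+02, 5.00000e-01]), 0.76), (array([5.27021e+02, 2.49240e+02, 5.00000e-01]), 1.44)]
tumY [520.  54.  40.] [(array([519.949,  53.621,   1.05 ]), 0.41), (array([519.982,  53.621,   1.05 ]), 0.41), (array([519.949,  53.621,   1.05 ]), 0.37)]
tumB [590. -69.  40.] [(array([592.115, -68.607,   1.05 ]), 1.61), (array([592.262, -68.607,   1.05 ]), 0.61), (array([592.262, -68.607,   1.05 ]), 1.61)]
tumO [449. -79.  40.] [(array([ 449.855, -196.458,    1.05 ]), 3370.12), (array([449.215, -79.431,   1.05 ]), 3370.54), (array([ 449.855, -196.458,    1.05 ]), 25.5)]
dish [345.31464921 242.89275085  14.        ] disc [523.30161252 244.24055034  16.        ] hub [ 519.46970863 -317.18495215   60.        ]
```

View pics/c1.png

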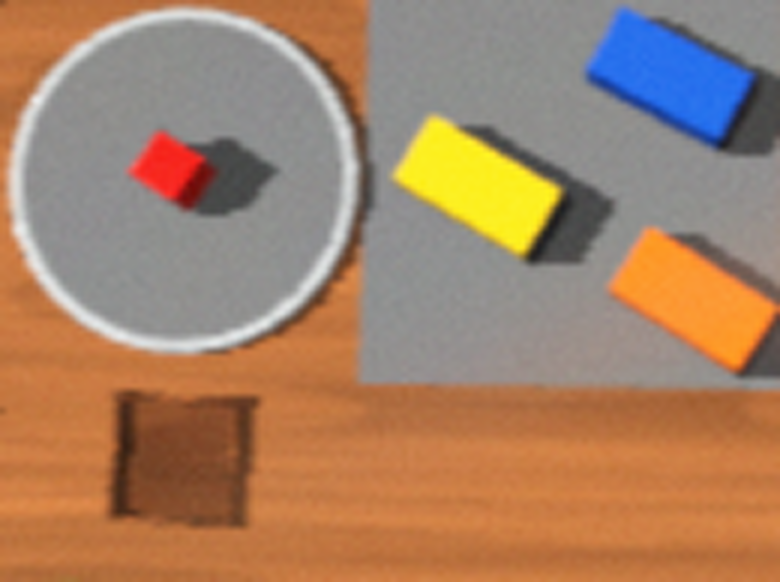

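View pics/c2.png

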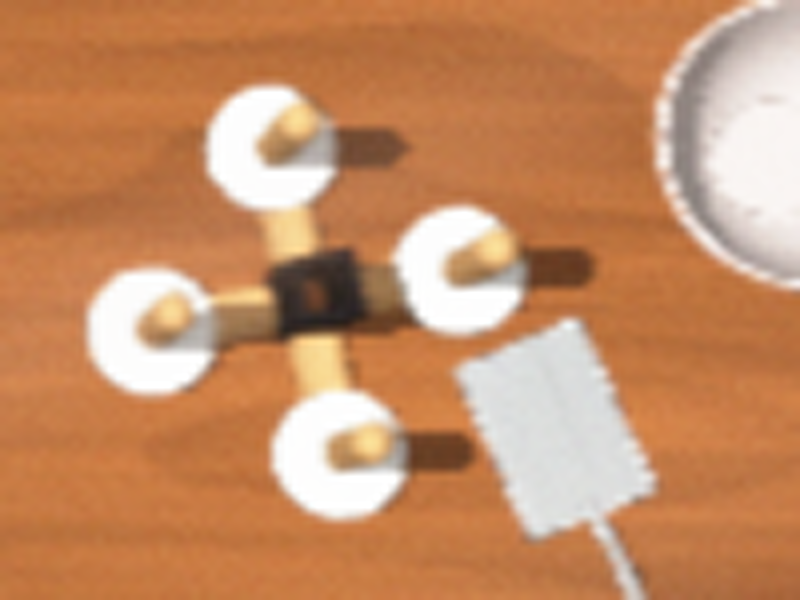

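The crops confirm it. Crop 1 shows the dark wooden dish at about (183,458), the red cap at (172,168) turned about 35°, and three lying tumblers. Crop 2 shows the wheel's saucers at (271,147), (152,331), (340,455) and (460,270), with the hub top at (314,290).

```bash
sed -i 's/x_scale=\[10,10,.1\])/x_scale=[10,10,.1],diff_step=2e-3)/; s/h\[...,2\]>60/h[...,2]>vmin/; s/S=4,z=30)/S=4,z=30,vmin=60)/' h.py
sed -i '/    def res(q):/,+2d' h.py
sed -i 's/    m&=(h/    if col=="orange": smin,vmin=215,90\n    m\&=(h/' h.py
cat >> h.py <<'E'
def wheel(sauc,hub,z0=0):
    """pixels (512 wide) of saucers in order +-90 deg, hub top; -> x,y,yaw of wheel lying at z0"""
    S=np.array([ray("top",p,z0+10)[:2] for p in sauc]);c=S.mean(0)
    a=[np.arctan2(*(s-c)[::-1]) for s in S]
    y=np.angle(np.mean(np.exp(4j*np.array(a))))/4
    return c.round(1),ray("top",hub,z0+60)[:2].round(1),round(np.degrees(y),1),np.linalg.norm(S-c,axis=1).round(1)
TB=((-44,-23,0),(50,23,46))
def tumblers(ims,d):
    for k,(x,y,a) in d.items():
        print(k,fitbox(ims,k,[x,y,a],*TB))
def snap(tag,save=True):
    ims={n:robot.get_image(n) for n in C}
    for n in C: cv2.imwrite(f"raw_{n}{tag}.png",ims[n])
    return ims
E
python3 - <<'E'
from h import *
ims={n:cv2.imread(f"raw_{n}0.png") for n in C}
print("cap",fitbox(ims,"red",[527,250,.5],(-16.25,-16.25,16),(16.25,16.25,74)))
tumblers(ims,{"yellow":(520,54,1.05),"blue":(592,-68,1.05),"orange":(449,-79,1.05)})
f=lambda u,v:(300+(u+.5)/8-.5,155+(v+.5)/8-.5)
print(wheel([f(271,147),f(152,331),f(340,455),f(460,270)],f(314,290)))
f=lambda u,v:(160+(u+.5)/6-.5,160+(v+.5)/6-.5)
print("dish rim",[ray("top",f(*p),14)[:2].round() for p in[(115,395),(258,398),(245,525),(110,518),(183,458)]])
print("disc l r t b",[ray("top",f(*p),16)[:2].round() for p in[(10,178),(360,178),(185,8),(185,352)]])
E
```

```text
cap [(array([526.327, 246.615,   1.036]), 0.65), (array([526.535, 246.616,   1.047]), 0.27), (array([526.175, 246.659,   1.033]), 0.65)]
yellow [(array([519.712,  52.515,   1.06 ]), 0.49), (array([520.017,  53.191,   1.056]), 0.46), (array([519.632,  51.341,   1.064]), 0.1)]
blue [(array([592.276, -68.179,   1.135]), 0.79), (array([591.78 , -67.822,   1.108]), 0.16), (array([592.954, -69.172,   1.157]), 0.91)]
orange [(array([463.285, -73.136,   0.994]), 10.05), (array([478.819, -59.704,   0.903]), 9.31), (array([ 450.826, -104.202,    1.113]), 3.89)]
(array([ 522.7, -319.7]), array([ 520.8, -314.1]), np.float64(11.9), array([75.8, 75.1, 75.5, 75.4]))
dish rim [array([387., 284.]), array([386., 194.]), array([307., 199.]), array([310., 284.]), array([348., 240.])]
disc l r t b [array([524., 357.]), array([527., 133.]), array([637., 249.]), array([415., 241.])]
```

```bash
for i in 1 2 3 4 5 6; do python3 -m handwheel '{"slide":[[0.37,0.85,0],[0.37,0.85,0],[0.37,0.85,0],[0.37,0.85,0]],"angular":[[0,0,0.054],[0,0,0.054],[0,0,0.054],[0,0,0.054]],"fingers":[1,1,1,1]}'; done; python3 - <<'E'
from h import *
s=robot.sense();p=s["position"];r=s["tool_rot"];print(p.round(1),s["qpos"].round(2),np.degrees(np.arctan2(r[1,0],r[0,0])),s["ft_force"].round(2))
E
```

```text
time_s: 0.5
position: [246.9, -385.1, 230.5]
tool_rot: [[0.891, 0.453, 0.001], [0.453, -0.891, 0.001], [0.001, -0.001, -1.0]]
ft_force: [-0.5, -1.0, -0.7]
opening: 94.1
gripper_force: 0.0
time_s: 0.9
position: [302.2, -258.6, 230.6]
tool_rot: [[0.834, 0.552, 0.001], [0.552, -0.834, 0.0], [0.001, 0.0, -1.0]]
ft_force: [0.1, -0.1, 0.2]
opening: 94.2
gripper_force: 0.0
time_s: 1.3
position: [357.7, -131.6, 230.4]
tool_rot: [[0.766, 0.643, 0.0], [0.643, -0.766, 0.001], [0.001, -0.0, -1.0]]
ft_force: [-0.4, -1.3, 0.6]
opening: 94.3
gripper_force: 0.0
time_s: 1.7
position: [413.4, -4.8, 230.0]
tool_rot: [[0.69, 0.724, -0.001], [0.724, -0.69, 0.0], [-0.0, -0.001, -1.0]]
ft_force: [-0.5, -1.7, -0.2]
opening: 93.9
gripper_force: 0.0
time_s: 2.1
position: [469.3, 121.9, 229.4]
tool_rot: [[0.605, 0.796, -0.001], [0.796, -0.605, -0.0], [-0.001, -0.001, -1.0]]
ft_force: [-0.2, 0.3, 0.1]
opening: 93.7
gripper_force: 0.0
time_s: 2.5
position: [525.0, 248.9, 228.6]
tool_rot: [[0.513, 0.859, -0.002], [0.859, -0.513, -0.001], [-0.002, -0.001, -1.0]]
ft_force: [0.4, -0.5, -0.1]
opening: 94.0
gripper_force: 0.0
[525.  248.9 228.6] [ 0.35  0.16  1.3  -0.    1.69  0.88] 59.15698918234457 [ 0.45 -0.48 -0.11]
```

```bash
python3 -m handwheel '{"slide":[[0.009,-0.015,-0.6],[0.009,-0.015,-0.6],[0.009,-0.015,-0.6]],"angular":[[0,0,0.002],[0,0,0.002],[0,0,0.002]],"fingers":[1,1,1]}' >/dev/null; python3 -m handwheel '{"slide":[[0,0,-0.25],[0,0,-0.54],[0,0,-0.54],[0,0,-0.54]],"angular":[[0,0,0],[0,0,0],[0,0,0],[0,0,0]],"fingers":[1,1,1,1]}'; python3 -m handwheel '{"slide":[[0,0,0],[0,0,0],[0,0,0],[0,0,0],[0,0,0],[0,0,0],[0,0,0],[0,0,0]],"angular":[[0,0,0],[0,0,0],[0,0,0],[0,0,0],[0,0,0],[0,0,0],[0,0,0],[0,0,0]],"fingers":[-1,-1,-1,-1,-1,-1,-1,-1]}'
```

```text
time_s: 3.2
position: [525.4, 245.2, 61.3]
tool_rot: [[0.511, 0.859, 0.001], [0.859, -0.511, -0.0], [0.0, 0.001, -1.0]]
ft_force: [-0.2, 0.4, 0.3]
opening: 93.9
gripper_force: 0.0
time_s: 4.0
position: [523.9, 246.8, 59.3]
tool_rot: [[0.51, 0.86, -0.001], [0.86, -0.51, 0.0], [-0.0, -0.001, -1.0]]
ft_force: [-8.3, 4.6, 3.8]
opening: 33.4
gripper_force: 5.2
```

```bash
python3 -m handwheel '{"slide":[[0,0,0],[0,0,0],[0,0,0],[0,0,0]],"angular":[[0,0,0],[0,0,0],[0,0,0],[0,0,0]],"fingers":[-1,-1,-1,-1]}'; python3 -m handwheel '{"slide":[[-0.013,0.008,0],[-0.013,0.008,0],[-0.013,0.008,0],[-0.013,0.008,0]],"angular":[[0,0,0],[0,0,0],[0,0,0],[0,0,0]],"fingers":[-1,-1,-1,-1]}'
```

```text
time_s: 4.4
position: [523.6, 247.0, 59.3]
tool_rot: [[0.51, 0.86, -0.002], [0.86, -0.51, 0.001], [-0.0, -0.002, -1.0]]
ft_force: [-4.2, 3.2, 0.2]
opening: 32.4
gripper_force: 30.0
time_s: 4.8
position: [522.9, 247.5, 59.5]
tool_rot: [[0.51, 0.86, 0.001], [0.86, -0.51, -0.0], [0.0, 0.001, -1.0]]
ft_force: [-0.5, 0.3, -0.6]
opening: 32.9
gripper_force: 30.0
```

```bash
A='"angular":[[0,0,0],[0,0,0],[0,0,0]],"fingers":[-1,-1,-1]'; python3 -m handwheel '{"slide":[[0.023,-0.014,0],[0.023,-0.014,0],[0.023,-0.014,0]],"angular":[[0,0,0],[0,0,0],[0,0,0]],"fingers":[-1,-1,-1]}'|grep -E "pos|ft_"; python3 -m handwheel '{"slide":[[-0.046,0.028,0],[-0.046,0.028,0],[-0.046,0.028,0]],"angular":[[0,0,0],[0,0,0],[0,0,0]],"fingers":[-1,-1,-1]}'|grep -E "pos|ft_"; python3 -m handwheel '{"slide":[[0.037,-0.001,0],[0.037,-0.001,0],[0.037,-0.001,0]],"angular":[[0,0,0],[0,0,0],[0,0,0]],"fingers":[-1,-1,-1]}'|grep -E "pos|ft_"; python3 -m handwheel '{"slide":[[-0.028,-0.046,0],[-0.028,-0.046,0],[-0.028,-0.046,0]],"angular":[[0,0,0],[0,0,0],[0,0,0]],"fingers":[-1,-1,-1]}'|grep -E "pos|ft_"
```

```text
position: [523.7, 247.0, 59.4]
ft_force: [-6.5, 4.2, 2.2]
position: [521.6, 248.4, 59.5]
ft_force: [6.0, -3.2, -4.2]
position: [522.9, 248.6, 59.4]
ft_force: [-4.9, -3.6, 3.9]
position: [522.0, 246.2, 59.6]
ft_force: [4.9, 8.3, -6.0]
```

```bash
python3 -m handwheel '{"slide":[[0.014,0.024,0],[0.014,0.024,0],[0.014,0.024,0],[0.014,0.024,0]],"angular":[[0,0,0],[0,0,0],[0,0,0],[0,0,0]],"fingers":[0.2,0.2,0.2,0.2]}'|grep -E "pos|ft_|open"; python3 -m handwheel '{"slide":[[0,0,0],[0,0,0],[0,0,0],[0,0,0],[0,0,0],[0,0,0],[0,0,0],[0,0,0],[0,0,0],[0,0,0],[0,0,0],[0,0,0]],"angular":[[0,0,0.75],[0,0,0.75],[0,0,0.75],[0,0,0.75],[0,0,0.75],[0,0,0.75],[0,0,0.75],[0,0,0.75],[0,0,0.75],[0,0,0.75],[0,0,0.75],[0,0,0.75]],"fingers":[0.2,0.2,0.2,0.2,0.2,0.2,0.2,0.2,0.2,0.2,0.2,0.2]}'; python3 -m handwheel '{"slide":[[0,0,0],[0,0,0],[0,0,0],[0,0,0],[0,0,0],[0,0,0],[0,0,0],[0,0,0]],"angular":[[0,0,0],[0,0,0],[0,0,0],[0,0,0],[0,0,0],[0,0,0],[0,0,0],[0,0,0]],"fingers":[-1,-1,-1,-1,-1,-1,-1,-1]}'
```

```text
position: [522.5, 246.2, 59.6]
ft_force: [-0.2, 0.8, 0.2]
opening: 55.8
time_s: 7.6
position: [522.4, 246.2, 59.6]
tool_rot: [[-0.86, 0.51, 0.0], [0.51, 0.86, -0.0], [-0.0, 0.0, -1.0]]
ft_force: [-0.1, 0.8, 0.2]
opening: 56.2
gripper_force: 0.0
time_s: 8.4
position: [523.4, 248.0, 59.7]
tool_rot: [[-0.86, 0.51, 0.003], [0.51, 0.86, 0.003], [-0.001, 0.004, -1.0]]
ft_force: [2.9, 4.1, -2.4]
opening: 33.0
gripper_force: 30.0
```

```bash
python3 -m handwheel '{"slide":[[0.012,0.02,0],[0.012,0.02,0],[0.012,0.02,0]],"angular":[[0,0,0],[0,0,0],[0,0,0]],"fingers":[-1,-1,-1]}'|grep -E "pos|ft_"; python3 -m handwheel '{"slide":[[0.014,0.023,0],[0.014,0.023,0],[0.014,0.023,0]],"angular":[[0,0,0],[0,0,0],[0,0,0]],"fingers":[-1,-1,-1]}'|grep -E "pos|ft_"; python3 -m handwheel '{"slide":[[-0.028,-0.046,0],[-0.028,-0.046,0],[-0.028,-0.046,0]],"angular":[[0,0,0],[0,0,0],[0,0,0]],"fingers":[-1,-1,-1]}'|grep -E "pos|ft_";python3 -m handwheel '{"slide":[[0.014,0.023,0],[0.014,0.023,0],[0.014,0.023,0]],"angular":[[0,0,0],[0,0,0],[0,0,0]],"fingers":[-1,-1,-1]}'|grep -E "pos|ft_"
```

```text
position: [524.3, 249.5, 59.5]
ft_force: [-0.2, 0.4, -0.6]
position: [524.6, 250.1, 59.5]
ft_force: [-5.5, -7.4, 6.0]
position: [523.5, 247.9, 59.7]
ft_force: [3.4, 4.3, -3.0]
position: [524.3, 249.6, 59.5]
ft_force: [1.0, 0.5, -0.1]
```

```bash
python3 -m handwheel '{"slide":[[0,0,0.2],[0,0,0.4],[0,0,0.67],[0,0,0.67]],"angular":[[0,0,0],[0,0,0],[0,0,0],[0,0,0]],"fingers":[-1,-1,-1,-1]}'|grep -E "pos|ft_|open"; for i in 1 2; do python3 -m handwheel '{"slide":[[-0.3,-0.011,0],[-0.597,-0.022,0],[-0.597,-0.022,0]],"angular":[[0,0,0],[0,0,0],[0,0,0]],"fingers":[-1,-1,-1]}'|grep -E "pos|ft_"; done;  python3 -m handwheel '{"slide":[[0,0,-0.25],[0,0,-0.5],[0,0,-0.6],[0,0,-0.66],[0,0,-0.66]],"angular":[[0,0,0],[0,0,0],[0,0,0],[0,0,0],[0,0,0]],"fingers":[-1,-1,-1,-1,-1]}'; python3 - <<'E'
from h import *
im=robot.get_image("side");u,v=proj("side",[345,243,30])[0].astype(int)
cv2.imwrite("pics/d1.png",cv2.resize(im[v-60:v+30,u-60:u+60],None,fx=6,fy=6,interpolation=cv2.INTER_CUBIC))
E
```

```text
position: [527.3, 250.4, 166.9]
ft_force: [0.4, -0.2, 0.2]
opening: 32.2
position: [428.8, 245.2, 157.2]
ft_force: [-0.8, -0.2, -0.7]
position: [340.9, 242.2, 158.4]
ft_force: [1.3, 0.7, 0.7]
time_s: 11.1
position: [345.2, 242.4, 59.8]
tool_rot: [[-0.86, 0.51, -0.002], [0.51, 0.86, -0.001], [0.001, -0.002, -1.0]]
ft_force: [0.1, 0.2, -0.6]
opening: 32.1
gripper_force: 30.0
```

View pics/d1.png

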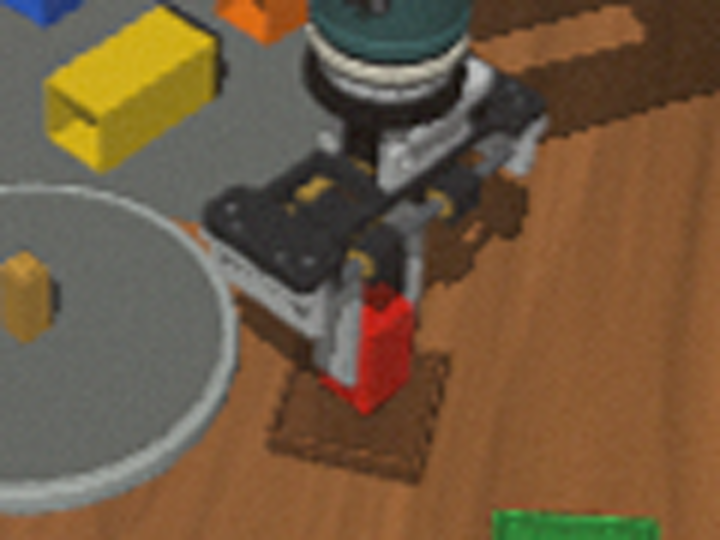

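The cap hangs over the middle of the dark dish. In the crop its lower corner is at (368,412) and the dish spans (270–450, 350–480). I'm lowering it and letting go.

```bash
python3 -m handwheel '{"slide":[[0,0,-0.04],[0,0,-0.07],[0,0,-0.079],[0,0,-0.079],[0,0,-0.079]],"angular":[[0,0,0],[0,0,0],[0,0,0],[0,0,0],[0,0,0]],"fingers":[-1,-1,-1,-1,-1]}';python3 -m handwheel '{"slide":[[0,0,0],[0,0,0],[0,0,0],[0,0,0],[0,0,0]],"angular":[[0,0,0],[0,0,0],[0,0,0],[0,0,0],[0,0,0]],"fingers":[0.2,0.2,0.2,0.2,0.2]}';python3 -m handwheel '{"slide":[[0,0,0.3],[0,0,0.6],[0,0,1],[0,0,1],[0,0,1]],"angular":[[0,0,0],[0,0,0],[0,0,0],[0,0,0],[0,0,0]],"fingers":[0.2,0.2,0.2,0.2,0.2]}'; python3 - <<'E'
from h import *
ims=snap("1")
a=ims["top"][155:255,180:300]; cv2.imwrite("pics/e1.png",cv2.resize(a,None,fx=6,fy=6,interpolation=cv2.INTER_CUBIC))
b=ims["top"][155:230,300:400]; cv2.imwrite("pics/e2.png",cv2.resize(b,None,fx=8,fy=8,interpolation=cv2.INTER_CUBIC))
d=cv2.absdiff(cv2.cvtColor(ims["top"],6),cv2.cvtColor(cv2.imread("raw_top0.png"),6))
print("wheel area diff",(d[160:225,305:370]>25).sum(),"tumbler area",(d[155:225,225:295]>25).sum())
try:print("cap",fitbox(ims,"red",[345,243,1.0],(-16.25,-16.25,4),(16.25,16.25,62)))
except Exception as e:print(e)
print(robot.sense()["qpos"].round(2))
E
```

```text
time_s: 11.65
position: [345.3, 242.9, 49.4]
tool_rot: [[-0.86, 0.51, 0.001], [0.51, 0.86, 0.0], [-0.0, 0.001, -1.0]]
ft_force: [-0.5, -0.7, 0.5]
opening: 32.3
gripper_force: 30.0
time_s: 12.15
position: [345.2, 242.9, 49.2]
tool_rot: [[-0.86, 0.51, 0.0], [0.51, 0.86, 0.0], [-0.0, 0.0, -1.0]]
ft_force: [1.0, -0.1, 0.5]
opening: 56.4
gripper_force: 0.0
time_s: 12.65
position: [346.4, 243.5, 201.8]
tool_rot: [[-0.86, 0.51, 0.005], [0.51, 0.86, 0.003], [-0.003, 0.005, -1.0]]
ft_force: [-0.2, -0.5, -0.6]
opening: 56.3
gripper_force: 0.0
wheel area diff 0 tumbler area 214
min() iterable argument is empty
[ 0.48 -0.19  1.7   0.    1.63 -0.56]
```

```bash
for i in 1 2 3 4 5; do python3 -m handwheel '{"slide":[[0.231,-0.747,0],[0.231,-0.747,0],[0.231,-0.747,0],[0.231,-0.747,0]],"angular":[[0,0,-0.079],[0,0,-0.079],[0,0,-0.079],[0,0,-0.079]],"fingers":[0.2,0.2,0.2,0.2]}' >/dev/null; done; python3 -m handwheel '{"slide":[[0,0,0],[0,0,0]],"angular":[[0,0,0],[0,0,0]],"fingers":[0.2,0.2]}'; python3 - <<'E'
from h import *
s=robot.sense();p=s["position"];r=s["tool_rot"];print(p.round(1),s["qpos"].round(2),np.degrees(np.arctan2(r[1,0],r[0,0])))
ims=snap("2")
print("cap",fitbox(ims,"red",[345,243,1.0],(-16.25,-16.25,4),(16.25,16.25,62)))
a=ims["side"]; u,v=proj("side",[520,-318,60])[0].astype(int)
cv2.imwrite("pics/f1.png",cv2.resize(a[v-50:v+40,u-60:u+60],None,fx=6,fy=6,interpolation=cv2.INTER_CUBIC))
E
```

```text
time_s: 14.95
position: [518.5, -314.7, 199.5]
tool_rot: [[-0.209, 0.978, 0.0], [0.978, 0.209, 0.001], [0.001, 0.0, -1.0]]
ft_force: [-1.2, 0.1, -0.5]
opening: 56.1
gripper_force: 0.0
[ 518.5 -314.7  199.5] [-0.64  0.22  1.28  0.    1.64 -0.85] 102.0852850979412
cap [(array([347.714, 241.405,   1.007]), 0.53), (array([347.75 , 241.328,   1.25 ]), 0.41), (array([347.744, 241.509,   0.959]), 0.2)]
```

View pics/f1.png

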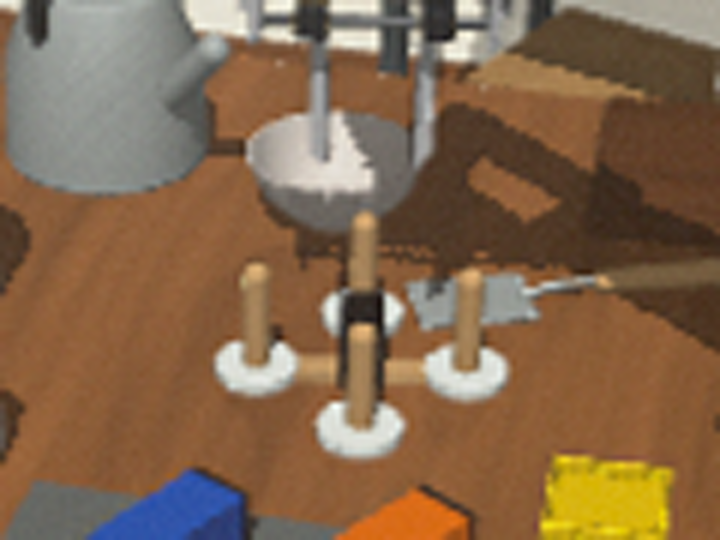

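Wheel seen from the side at (256–470, 270–450), undisturbed. I'll cross-check its centre using this view.

```bash
python3 - <<'E'
from h import *
u,v=proj("side",[520,-318,60])[0].astype(int)
S=np.array([ray("side",(u-60+(a+.5)/6-.5,v-50+(b+.5)/6-.5),10)[:2] for a,b in[(257,366),(363,310),(467,368),(360,427)]])
print(S.round(1),S.mean(0).round(1),np.degrees(np.angle(np.mean([np.exp(4j*np.arctan2(*(s-S.mean(0))[::-1])) for s in S])))/4)
E
```

```text
[[ 595.7 -299.8]
 [ 538.7 -393.5]
 [ 449.4 -335.2]
 [ 507.4 -243. ]] [ 522.8 -317.9] 12.682099367895022
```

```bash
python3 -m handwheel '{"slide":[[0.01,-0.015,-0.25],[0.01,-0.015,-0.5],[0.01,-0.015,-0.5],[0.01,-0.015,-0.5]],"angular":[[0,0,0],[0,0,0],[0,0,0],[0,0,0]],"fingers":[0.2,0.2,0.2,0.2]}'; python3 -m handwheel '{"slide":[[0,0,-0.2],[0,0,-0.4],[0,0,-0.51],[0,0,-0.51],[0,0,-0.51]],"angular":[[0,0,0],[0,0,0],[0,0,0],[0,0,0],[0,0,0]],"fingers":[0.2,0.2,0.2,0.2,0.2]}'; python3 -m handwheel '{"slide":[[0,0,0],[0,0,0],[0,0,0],[0,0,0],[0,0,0],[0,0,0],[0,0,0]],"angular":[[0,0,0],[0,0,0],[0,0,0],[0,0,0],[0,0,0],[0,0,0],[0,0,0]],"fingers":[-1,-1,-1,-1,-1,-1,-1]}'
```

```text
time_s: 15.45
position: [519.6, -318.7, 124.3]
tool_rot: [[-0.207, 0.978, -0.001], [0.978, 0.207, 0.001], [0.001, -0.001, -1.0]]
ft_force: [0.5, 0.2, -0.0]
opening: 56.5
gripper_force: 0.0
time_s: 15.95
position: [521.3, -320.5, 50.4]
tool_rot: [[-0.207, 0.978, 0.003], [0.978, 0.207, -0.002], [-0.003, 0.003, -1.0]]
ft_force: [0.4, 0.6, 0.7]
opening: 56.4
gripper_force: 0.0
time_s: 16.65
position: [520.9, -320.0, 49.0]
tool_rot: [[-0.207, 0.978, 0.003], [0.978, 0.207, -0.001], [-0.002, 0.002, -1.0]]
ft_force: [2.7, 0.7, 4.7]
opening: 32.4
gripper_force: 30.0
```

```bash
python3 -m handwheel '{"slide":[[0,0,0],[0,0,0],[0,0,0],[0,0,0],[0,0,0]],"angular":[[0,0,0],[0,0,0],[0,0,0],[0,0,0],[0,0,0]],"fingers":[0.2,0.2,0.2,0.2,0.2]}'|grep -E "pos|ft_"; python3 -m handwheel '{"slide":[[0,0,0],[0,0,0],[0,0,0],[0,0,0],[0,0,0],[0,0,0],[0,0,0],[0,0,0],[0,0,0],[0,0,0],[0,0,0],[0,0,0]],"angular":[[0,0,-0.75],[0,0,-0.75],[0,0,-0.75],[0,0,-0.75],[0,0,-0.75],[0,0,-0.75],[0,0,-0.75],[0,0,-0.75],[0,0,-0.75],[0,0,-0.75],[0,0,-0.75],[0,0,-0.75]],"fingers":[0.2,0.2,0.2,0.2,0.2,0.2,0.2,0.2,0.2,0.2,0.2,0.2]}'; python3 -m handwheel '{"slide":[[0,0,0],[0,0,0],[0,0,0],[0,0,0],[0,0,0],[0,0,0],[0,0,0]],"angular":[[0,0,0],[0,0,0],[0,0,0],[0,0,0],[0,0,0],[0,0,0],[0,0,0]],"fingers":[-1,-1,-1,-1,-1,-1,-1]}';  python3 -m handwheel '{"slide":[[0,0,0.1],[0,0,0.4],[0,0,0.7],[0,0,0.93],[0,0,0.93],[0,0,0.93]],"angular":[[0,0,0],[0,0,0],[0,0,0],[0,0,0],[0,0,0],[0,0,0]],"fingers":[-1,-1,-1,-1,-1,-1]}'
```

```text
position: [519.5, -319.5, 47.2]
ft_force: [-0.1, 0.2, 0.3]
time_s: 18.35
position: [519.8, -319.6, 47.5]
tool_rot: [[0.978, 0.207, -0.0], [0.207, -0.978, 0.0], [-0.0, -0.0, -1.0]]
ft_force: [-0.3, 0.1, -0.2]
opening: 56.4
gripper_force: 0.0
time_s: 19.05
position: [519.7, -318.9, 47.6]
tool_rot: [[0.978, 0.207, -0.001], [0.207, -0.978, 0.001], [-0.0, -0.001, -1.0]]
ft_force: [-0.9, 4.1, 2.4]
opening: 32.1
gripper_force: 30.0
time_s: 19.65
position: [519.8, -320.2, 186.8]
tool_rot: [[0.978, 0.206, 0.0], [0.206, -0.978, -0.001], [0.0, 0.001, -1.0]]
ft_force: [-0.4, 0.3, -4.3]
opening: 32.4
gripper_force: 30.0
```

```bash
for i in 1 2 3 4; do python3 -m handwheel '{"slide":[[0.002,0.24,0],[0.003,0.48,0],[0.005,0.72,0],[0.006,0.949,0],[0.006,0.949,0]],"angular":[[0,0,0.025],[0,0,0.05],[0,0,0.075],[0,0,0.099],[0,0,0.099]],"fingers":[-1,-1,-1,-1,-1]}'|grep -E "pos|ft_"; done; python3 -m handwheel '{"slide":[[0,0,-0.2],[0,0,-0.4],[0,0,-0.4],[0,0,-0.4],[0,0,-0.4]],"angular":[[0,0,0],[0,0,0],[0,0,0],[0,0,0],[0,0,0]],"fingers":[-1,-1,-1,-1,-1]}'; python3 - <<'E'
from h import *
P=[]
for i in range(1):
    s=robot.sense();r=s["tool_rot"];print(s["position"].round(1),np.degrees(np.arctan2(r[1,0],r[0,0])).round(2),s["qpos"].round(2))
E
```

```text
position: [519.0, -172.6, 182.8]
ft_force: [-0.3, -0.2, -4.1]
position: [520.1, -31.4, 183.6]
ft_force: [-0.3, -0.4, -4.7]
position: [521.4, 110.1, 184.0]
ft_force: [0.6, -0.3, -4.0]
position: [522.8, 251.9, 184.0]
ft_force: [0.1, -0.9, -4.4]
time_s: 22.15
position: [524.7, 249.2, 128.6]
tool_rot: [[0.509, 0.861, 0.002], [0.861, -0.509, 0.0], [0.002, 0.002, -1.0]]
ft_force: [0.3, -0.3, -4.1]
opening: 32.4
gripper_force: 30.0
[524.7 249.2 128.6] 59.37 [ 0.35  0.19  1.45 -0.    1.49  0.88]
```

```bash
python3 -m handwheel '{"slide":[[-0.008,0,-0.03],[-0.008,0,-0.06],[-0.008,0,-0.06],[-0.008,0,-0.06],[-0.008,0,-0.06]],"angular":[[0,0,0],[0,0,0],[0,0,0],[0,0,0],[0,0,0]],"fingers":[-1,-1,-1,-1,-1]}'; python3 -m handwheel '{"slide":[[0,0,-0.02],[0,0,-0.04],[0,0,-0.06],[0,0,-0.08],[0,0,-0.08]],"angular":[[0,0,0],[0,0,0],[0,0,0],[0,0,0],[0,0,0]],"fingers":[-1,-1,-1,-1,-1]}'
```

```text
time_s: 22.65
position: [522.4, 249.8, 118.4]
tool_rot: [[0.508, 0.861, 0.0], [0.861, -0.508, 0.0], [0.0, 0.0, -1.0]]
ft_force: [-0.8, -0.4, -4.5]
opening: 31.9
gripper_force: 30.0
time_s: 23.15
position: [522.5, 249.6, 105.7]
tool_rot: [[0.508, 0.861, 0.0], [0.861, -0.508, -0.0], [-0.0, 0.001, -1.0]]
ft_force: [2.1, 0.6, -5.5]
opening: 32.2
gripper_force: 30.0
```

```bash
python3 -m handwheel '{"slide":[[0.004,0.001,-0.03],[0.004,0.001,-0.06],[0.004,0.001,-0.1],[0.004,0.001,-0.14],[0.004,0.001,-0.14]],"angular":[[0,0,0],[0,0,0],[0,0,0],[0,0,0],[0,0,0]],"fingers":[-1,-1,-1,-1,-1]}'; python3 -m handwheel '{"slide":[[0,0,-0.03],[0,0,-0.06],[0,0,-0.09],[0,0,-0.12],[0,0,-0.12]],"angular":[[0,0,0],[0,0,0],[0,0,0],[0,0,0],[0,0,0]],"fingers":[-1,-1,-1,-1,-1]}'
```

```text
time_s: 23.65
position: [522.7, 249.6, 83.7]
tool_rot: [[0.508, 0.861, -0.001], [0.861, -0.508, -0.001], [-0.001, -0.0, -1.0]]
ft_force: [1.1, -0.4, -7.1]
opening: 32.4
gripper_force: 30.0
time_s: 24.15
position: [522.8, 249.6, 66.1]
tool_rot: [[0.508, 0.861, -0.0], [0.861, -0.508, -0.001], [-0.001, 0.0, -1.0]]
ft_force: [1.1, -3.4, -7.0]
opening: 32.6
gripper_force: 30.0
```

```bash
python3 -m handwheel '{"slide":[[0.003,-0.003,-0.01],[0.003,-0.003,-0.02],[0.003,-0.003,-0.025],[0.003,-0.003,-0.025],[0.003,-0.003,-0.025]],"angular":[[0,0,0],[0,0,0],[0,0,0],[0,0,0],[0,0,0]],"fingers":[-1,-1,-1,-1,-1]}'; python3 -m handwheel '{"slide":[[0,0,0],[0,0,0],[0,0,0],[0,0,0],[0,0,0]],"angular":[[0,0,0],[0,0,0],[0,0,0],[0,0,0],[0,0,0]],"fingers":[0.2,0.2,0.2,0.2,0.2]}';python3 -m handwheel '{"slide":[[0,0,0.3],[0,0,0.6],[0,0,1],[0,0,1],[0,0,1]],"angular":[[0,0,0],[0,0,0],[0,0,0],[0,0,0],[0,0,0]],"fingers":[0.2,0.2,0.2,0.2,0.2]}'; for i in 1 2; do python3 -m handwheel '{"slide":[[-0.9,-0.9,0.2],[-0.9,-0.9,0.2],[-0.9,-0.9,0.2],[-0.9,-0.9,0.2],[-0.9,-0.9,0.2]],"angular":[[0,0,0],[0,0,0],[0,0,0],[0,0,0],[0,0,0]],"fingers":[0.2,0.2,0.2,0.2,0.2]}'|grep pos; done
python3 - <<'E'
from h import *
ims=snap("3")
z=[ims["top"][150:245,170:300],ims["side"][190:300,180:300]]
cv2.imwrite("pics/g1.png",np.hstack([cv2.resize(x,(390,350),interpolation=cv2.INTER_CUBIC) for x in z]))
tumblers(ims,{"yellow":(520,54,1.05),"blue":(592,-68,1.1),"orange":(451,-82,1.05)})
h=cv2.cvtColor(ims["top"],40);u,v=proj("top",[450,-80,46])[0].astype(int);print(h[v-3:v+4:3,u],h[v+30,u-20:u+20:10])
E
```

```text
time_s: 24.65
position: [523.1, 249.4, 63.6]
tool_rot: [[0.508, 0.861, -0.001], [0.861, -0.508, -0.0], [-0.0, -0.0, -1.0]]
ft_force: [-3.7, -4.0, -0.2]
opening: 32.5
gripper_force: 30.0
time_s: 25.15
position: [523.7, 249.8, 63.7]
tool_rot: [[0.508, 0.861, 0.001], [0.861, -0.508, 0.001], [0.001, 0.001, -1.0]]
ft_force: [0.6, 0.2, 0.7]
opening: 56.5
gripper_force: 0.0
time_s: 25.65
position: [524.7, 250.0, 216.8]
tool_rot: [[0.508, 0.861, 0.006], [0.861, -0.508, 0.002], [0.005, 0.004, -1.0]]
ft_force: [-0.4, 0.3, -0.5]
opening: 56.5
gripper_force: 0.0
position: [385.5, 112.3, 242.3]
position: [252.1, -23.2, 273.0]
yellow [(array([519.66 ,  52.493,   1.052]), 0.46), (array([519.987,  53.234,   1.054]), 0.48), (array([519.585,  51.177,   1.049]), 0.16)]
blue [(array([592.161, -68.117,   1.129]), 0.75), (array([591.822, -67.76 ,   1.114]), 0.17), (array([592.683, -69.094,   1.142]), 0.81)]
orange [(array([ 437.192, -101.344,    0.988]), 9.61), (array([ 423.178, -107.691,    0.791]), 7.87), (array([449.879, -86.846,   1.078]), 1.09)]
[[ 16 203 252]
 [ 15 205 251]
 [ 15 207 252]] [[ 12 174 199]
 [128  32  64]
 [ 13 175 195]
 [ 12 170 194]]
```

View pics/g1.png

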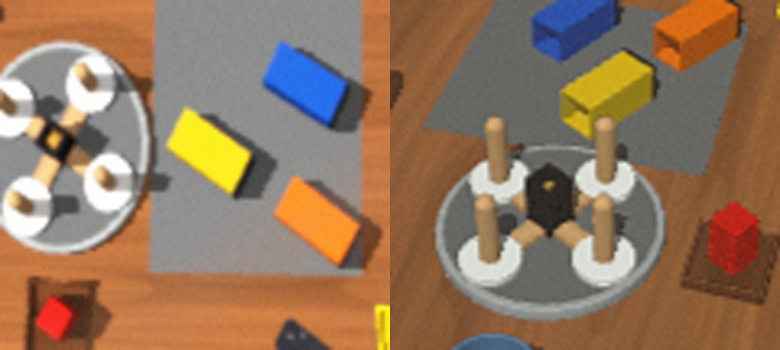

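Wheel home: the hub is seated on the disc and the pegs stand upright. The cap stands in the dish. Next I'll fix the orange mask and add a helper that works out the shifts and turns.

```bash
sed -i 's/smin,vmin=215,90/smin,vmin=191,110/' h.py; cat >> h.py <<'E'
OFF=np.array([-2.7,2.0,0])
def pick(x,y,a,along=-22,h=26,th=45):
    """TCP target for a lying tumbler (camera x,y, mouth azimuth a rad)"""
    m=np.array([np.cos(a),np.sin(a),0]);Z=np.array([0,0,1.]);t=np.radians(th)
    z=np.cos(t)*m-np.sin(t)*Z;X=np.sin(t)*m+np.cos(t)*Z
    Rm=np.c_[X,np.cross(z,X),z];g=np.array([x,y,h])+OFF+along*m
    return g-6*z,Rm
def place(px,py,k,along=-22,h=3,th=45,foot=26,lift=0):
    """TCP target, tumbler mouth down over (px,py) robot frame, tool azimuth k rad; h=grasp offset above axis used at pick minus 23"""
    m=np.array([np.cos(k),np.sin(k),0]);Z=np.array([0,0,1.]);t=np.radians(th)
    z=np.sin(t)*m-np.cos(t)*Z;X=-np.sin(t)*Z-np.cos(t)*m
    u=-m  # tumbler's up side at pick -> -k
    g=np.array([px,py,foot+50+lift])+(-along)*Z+h*u
    return g-6*z,np.c_[X,np.cross(z,X),z]
def delta(pos,Rm,via=None):
    s=robot.sense();d=(np.array(pos)-s["position"])/150
    rv=np.degrees(R.from_matrix(Rm@s["tool_rot"].T).as_rotvec())/120
    print("at",s["position"].round(1),"q",s["qpos"].round(2),"slide",d.round(3),"ang",rv.round(3),"deg",round(np.linalg.norm(rv)*120))
E
python3 - <<'E'
from h import *
ims={n:cv2.imread(f"raw_{n}3.png") for n in C}
f=fitbox(ims,"orange",[450,-80,1.05],*TB);print(f)
x,y,a=f[0][0];p,Rm=pick(x,y,a);print(p.round(1));print(Rm.round(3));delta(p+[0,0,120],Rm)
E
```

```text
[(array([449.564, -85.072,   1.032]), 0.81), (array([448.994, -84.49 ,   1.01 ]), 0.61), (array([450.3  , -86.753,   1.056]), 0.41)]
[ 433.4 -105.6   30.2]
[[ 0.363  0.858  0.363]
 [ 0.607 -0.513  0.607]
 [ 0.707  0.    -0.707]]
at [253.7 -20.8 272.2] q [-0.31 -0.61  1.83  0.    1.92  0.23] slide [ 1.198 -0.565 -0.813] ang [ 0.322 -0.192 -0.001] deg 45
```

```bash
for i in 1 2; do python3 -m handwheel '{"slide":[[0.6,-0.28,-0.4],[0.6,-0.28,-0.4],[0.6,-0.28,-0.4],[0.6,-0.28,-0.4]],"angular":[[0.161,-0.096,0],[0.161,-0.096,0],[0.161,-0.096,0],[0.161,-0.096,0]],"fingers":[0.5,0.5,0.5,0.5]}'; done;  python3 - <<'E'
from h import *
p,Rm=pick(449.6,-85.1,1.032);delta(p+[0,0,60],Rm);delta(p,Rm)
for th in(30,45): delta(*place(588,211.2,.4,th=th))
E
```

```text
time_s: 27.15
position: [343.3, -62.2, 208.7]
tool_rot: [[0.474, 0.86, 0.189], [0.792, -0.51, 0.336], [0.385, -0.01, -0.923]]
ft_force: [-1.5, -0.4, 0.3]
opening: 70.5
gripper_force: 0.0
time_s: 27.55
position: [433.2, -103.0, 149.3]
tool_rot: [[0.364, 0.861, 0.355], [0.605, -0.508, 0.613], [0.709, -0.008, -0.706]]
ft_force: [0.3, -0.2, 0.8]
opening: 70.3
gripper_force: 0.0
at [ 433.2 -103.   149.3] q [-0.89 -0.05  1.88  0.73  1.64 -0.42] slide [ 0.002 -0.017 -0.394] ang [-0.003 -0.003 -0.003] deg 1
at [ 433.2 -103.   149.3] q [-0.89 -0.05  1.88  0.73  1.64 -0.42] slide [ 0.002 -0.017 -0.794] ang [-0.003 -0.003 -0.003] deg 1
at [ 433.2 -103.   149.3] q [-0.89 -0.05  1.88  0.73  1.64 -0.42] slide [ 0.995  2.079 -0.307] ang [-0.595 -0.526  0.981] deg 151
at [ 433.2 -103.   149.3] q [-0.89 -0.05  1.88  0.73  1.64 -0.42] slide [ 0.988  2.076 -0.314] ang [-0.701 -0.619  0.888] deg 155
```

```bash
python3 -m handwheel '{"slide":[[0,-0.01,-0.3],[0,-0.017,-0.55],[0.002,-0.017,-0.7],[0.002,-0.017,-0.794],[0.002,-0.017,-0.794],[0.002,-0.017,-0.794]],"angular":[[-0.003,-0.003,-0.003],[-0.003,-0.003,-0.003],[-0.003,-0.003,-0.003],[-0.003,-0.003,-0.003],[-0.003,-0.003,-0.003],[-0.003,-0.003,-0.003]],"fingers":[0.5,0.5,0.5,0.5,0.5,0.5]}'; python3 - <<'E'
from h import *
p,Rm=pick(449.6,-85.1,1.032);delta(p,Rm)
E
```

```text
time_s: 28.15
position: [434.6, -106.8, 35.8]
tool_rot: [[0.355, 0.858, 0.37], [0.614, -0.513, 0.6], [0.705, 0.014, -0.709]]
ft_force: [0.4, 0.2, 0.1]
opening: 70.9
gripper_force: 0.0
at [ 434.6 -106.8   35.8] q [-0.9   0.1   1.98  0.73  1.43 -0.61] slide [-0.008  0.008 -0.037] ang [ 0.005  0.005 -0.   ] deg 1
```

```bash
python3 -m handwheel '{"slide":[[0,0,-0.01],[0,0,-0.01],[0,0,-0.01],[0,0,-0.01],[0,0,-0.01],[0,0,-0.01],[0,0,-0.01],[0,0,-0.01],[0,0,-0.01]],"angular":[[0,0,0],[0,0,0],[0,0,0],[0,0,0],[0,0,0],[0,0,0],[0,0,0],[0,0,0],[0,0,0]],"fingers":[0.5,0.5,-1,-1,-1,-1,-1,-1,-1]}'; python3 - <<'E'
from h import *
p,Rm=pick(449.6,-85.1,1.032);delta(p,Rm)
im=robot.get_image("side");u,v=proj("side",[450,-85,60])[0].astype(int)
cv2.imwrite("pics/p1.png",cv2.resize(im[v-50:v+40,u-60:u+60],None,fx=6,fy=6,interpolation=cv2.INTER_CUBIC))
E
```

```text
time_s: 29.05
position: [433.4, -107.0, 32.9]
tool_rot: [[0.358, 0.857, 0.37], [0.612, -0.514, 0.601], [0.706, 0.011, -0.709]]
ft_force: [-3.1, -1.4, 3.1]
opening: 46.1
gripper_force: 29.9
at [ 433.4 -107.    32.9] q [-0.9   0.11  1.98  0.73  1.43 -0.62] slide [-0.     0.009 -0.018] ang [0.004 0.004 0.001] deg 1
```

View pics/p1.png

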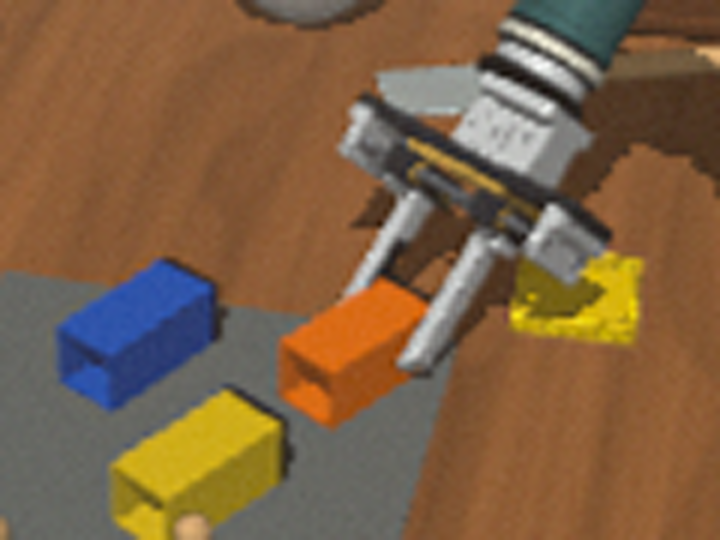

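The orange tumbler is gripped across its width near the black bottom, with the jaws at about (380,320), and sits square in them. I'm lifting it, tipping the mouth down, turning and carrying it.

```bash
python3 -m handwheel '{"slide":[[0,0,0.2],[0,0,0.5],[0,0,0.8],[0,0,0.8]],"angular":[[0,0,0],[0,0,0],[0,0,0],[0,0,0]],"fingers":[-1,-1,-1,-1]}'|grep pos; python3 -m handwheel '{"slide":[[0,0,0.2],[0,0,0.4],[0,0,0.4],[0,0,0.4],[0,0,0.4],[0,0,0.4],[0,0,0.4]],"angular":[[-0.05,0.03,0],[-0.12,0.07,0],[-0.18,0.11,0],[-0.25,0.15,0],[-0.322,0.192,0],[-0.322,0.192,0],[-0.322,0.192,0]],"fingers":[-1,-1,-1,-1,-1,-1,-1]}'; python3 - <<'E'
from h import *
p,Rm=place(588,211.2,.3,along=-23,h=6,lift=95);print(p.round(1))
Rd=np.c_[[-np.cos(.3),-np.sin(.3),0],[-np.sin(.3),np.cos(.3),0],[0,0,-1]];print(np.linalg.det(Rd));delta(p,Rd)
E
```

```text
position: [436.5, -109.6, 158.5]
time_s: 30.2
position: [434.4, -105.1, 211.6]
tool_rot: [[0.502, 0.865, 0.007], [0.865, -0.502, -0.007], [-0.002, 0.009, -1.0]]
ft_force: [-0.3, 1.2, -1.9]
opening: 45.6
gripper_force: 29.8
[578.2 208.2 198.2]
0.9999999999999999
at [ 434.4 -105.1  211.6] q [-0.36 -0.15  1.64 -0.    1.64  0.16] slide [ 0.959  2.088 -0.089] ang [-0.003  0.005  1.145] deg 137
```

```bash
for i in 1 2 3; do python3 -m handwheel '{"slide":[[0.06,0.12,0],[0.12,0.25,0],[0.19,0.4,0],[0.25,0.55,0],[0.32,0.696,0],[0.32,0.696,0],[0.32,0.696,0]],"angular":[[0,0,0.07],[0,0,0.14],[0,0,0.21],[0,0,0.28],[0,0,0.35],[0,0,0.382],[0,0,0.382]],"fingers":[-1,-1,-1,-1,-1,-1,-1]}'|grep pos; done; python3 - <<'E'
from h import *
p,Rm=place(588,211.2,.3,along=-23,h=6,lift=95);delta(p,Rm)
E
```

```text
position: [481.4, -2.9, 211.4]
position: [529.6, 101.1, 211.8]
position: [577.8, 205.3, 212.0]
at [577.8 205.3 212. ] q [ 0.24  0.23  1.24  0.01  1.67 -1.62] slide [ 0.003  0.019 -0.092] ang [ 0.105 -0.36   0.   ] deg 45
```

```bash
python3 -m handwheel '{"slide":[[0,0,0],[0,0.019,0],[0,0.019,0],[0,0.019,0],[0,0.019,0],[0,0.019,0],[0,0.019,0],[0,0.019,0]],"angular":[[0.02,-0.07,0],[0.04,-0.14,0],[0.06,-0.21,0],[0.08,-0.28,0],[0.105,-0.36,0],[0.105,-0.36,0],[0.105,-0.36,0],[0.105,-0.36,0]],"fingers":[-1,-1,-1,-1,-1,-1,-1,-1]}'; python3 - <<'E'
from h import *
p,Rm=place(588,211.2,.3,along=-23,h=6,lift=95);delta(p,Rm)
ims=snap("4")
u,v=proj("side",[560,230,110])[0].astype(int);u2,v2=proj("top",[560,230,110])[0].astype(int)
z=[ims["top"][v2-50:v2+50,u2-50:u2+50],ims["side"][max(v-60,0):max(v-60,0)+110,u-55:u+55]]
cv2.imwrite("pics/q1.png",np.hstack([cv2.resize(x,(400,400),interpolation=cv2.INTER_CUBIC) for x in z]))
E
```

```text
time_s: 33.1
position: [578.0, 208.0, 213.8]
tool_rot: [[-0.673, -0.294, 0.678], [-0.208, 0.956, 0.208], [-0.709, -0.001, -0.705]]
ft_force: [-0.5, -0.7, -0.9]
opening: 45.9
gripper_force: 29.8
at [578.  208.  213.8] q [ 0.23 -0.25  1.91  0.08  0.7  -1.68] slide [ 0.001  0.001 -0.103] ang [0.    0.002 0.001] deg 0
```

View pics/q1.png

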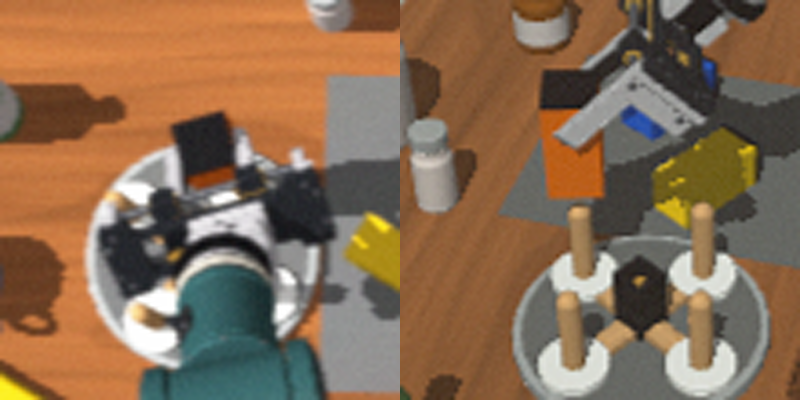

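The tumbler hangs mouth down over the far-right peg: the peg tip is at (580,212) in the side half and the rim at (573,195). I'm lowering it.

```bash
python3 -m handwheel '{"slide":[[0,0,-0.12],[0,0,-0.24],[0,0,-0.36],[0,0,-0.36],[0,0,-0.36]],"angular":[[0,0.002,0],[0,0.002,0],[0,0.002,0],[0,0.002,0],[0,0.002,0]],"fingers":[-1,-1,-1,-1,-1]}'; python3 -m handwheel '{"slide":[[0,0,-0.12],[0,0,-0.24],[0,0,-0.34],[0,0,-0.34],[0,0,-0.34]],"angular":[[0,0,0],[0,0,0],[0,0,0],[0,0,0],[0,0,0]],"fingers":[-1,-1,-1,-1,-1]}'; python3 - <<'E'
from h import *
p,Rm=place(588,211.2,.3,along=-23,h=6,lift=0);delta(p,Rm)
E
```

```text
time_s: 33.7
position: [578.6, 209.1, 159.7]
tool_rot: [[-0.676, -0.296, 0.675], [-0.21, 0.955, 0.209], [-0.706, -0.001, -0.708]]
ft_force: [0.1, 0.3, -0.4]
opening: 46.1
gripper_force: 29.8
time_s: 34.2
position: [578.8, 209.2, 109.8]
tool_rot: [[-0.675, -0.297, 0.676], [-0.21, 0.955, 0.209], [-0.707, -0.001, -0.707]]
ft_force: [-0.4, -0.3, -0.2]
opening: 45.9
gripper_force: 29.9
at [578.8 209.2 109.8] q [ 0.23 -0.13  2.03  0.12  0.46 -1.73] slide [-0.004 -0.007 -0.044] ang [ 0.     0.    -0.001] deg 0
```

```bash
python3 -m handwheel '{"slide":[[0,-0.004,-0.015],[0,-0.004,-0.03],[0,-0.004,-0.035],[0,-0.004,-0.035],[0,-0.004,-0.035]],"angular":[[0,0,0],[0,0,0],[0,0,0],[0,0,0],[0,0,0]],"fingers":[-1,-1,-1,-1,-1]}'; python3 -m handwheel '{"slide":[[0,0,-0.006],[0,0,-0.012],[0,0,-0.016],[0,0,-0.016],[0,0,-0.016]],"angular":[[0,0,0],[0,0,0],[0,0,0],[0,0,0],[0,0,0]],"fingers":[-1,-1,-1,-1,-1]}'
```

```text
time_s: 34.7
position: [579.8, 208.9, 107.3]
tool_rot: [[-0.671, -0.297, 0.68], [-0.21, 0.955, 0.21], [-0.711, -0.002, -0.703]]
ft_force: [-5.7, -1.5, 8.1]
opening: 45.9
gripper_force: 30.0
time_s: 35.2
position: [580.9, 209.3, 107.2]
tool_rot: [[-0.668, -0.296, 0.683], [-0.209, 0.955, 0.211], [-0.714, -0.002, -0.7]]
ft_force: [-7.8, -2.6, 12.2]
opening: 45.9
gripper_force: 30.0
```

```bash
python3 -m handwheel '{"slide":[[0,0,0.018],[0,0,0.018],[0,0,0.018]],"angular":[[0,0,0],[0,0,0],[0,0,0]],"fingers":[-1,-1,-1]}'; python3 -m handwheel '{"slide":[[0,0,0],[0,0,0],[0,0,0],[0,0,0],[0,0,0]],"angular":[[0,0,0],[0,0,0],[0,0,0],[0,0,0],[0,0,0]],"fingers":[0.3,0.3,0.3,0.3,0.3]}'; python3 -m handwheel '{"slide":[[-0.1,-0.03,0.1],[-0.27,-0.083,0.28],[-0.54,-0.167,0.565],[-0.54,-0.167,0.565],[-0.54,-0.167,0.565]],"angular":[[0,0,0],[0,0,0],[0,0,0],[0,0,0],[0,0,0]],"fingers":[0.3,0.3,0.3,0.3,0.3]}'; python3 -m handwheel '{"slide":[[-0.3,-0.9,0.2],[-0.3,-0.9,0.2],[-0.3,-0.9,0.2],[-0.3,-0.9,0.2],[-0.3,-0.9,0.2]],"angular":[[-0.05,0.18,0],[-0.105,0.36,0],[-0.105,0.36,0],[-0.105,0.36,0],[-0.105,0.36,0]],"fingers":[0.3,0.3,0.3,0.3,0.3]}';  python3 - <<'E'
from h import *
ims=snap("5")
u,v=proj("side",[545,220,70])[0].astype(int)
cv2.imwrite("pics/r1.png",cv2.resize(ims["side"][v-45:v+45,u-60:u+60],None,fx=6,fy=6,interpolation=cv2.INTER_CUBIC))
tumblers(ims,{"yellow":(520,54,1.05),"blue":(592,-68,1.1)})
print(robot.sense()["qpos"].round(2))
E
```

```text
time_s: 35.5
position: [579.8, 208.9, 107.3]
tool_rot: [[-0.671, -0.297, 0.68], [-0.21, 0.955, 0.21], [-0.711, -0.002, -0.703]]
ft_force: [-6.0, -1.3, 9.6]
opening: 46.1
gripper_force: 30.0
time_s: 36.0
position: [577.4, 208.3, 102.2]
tool_rot: [[-0.677, -0.297, 0.674], [-0.211, 0.955, 0.208], [-0.705, -0.001, -0.709]]
ft_force: [0.2, -0.5, -0.1]
opening: 61.1
gripper_force: 0.0
time_s: 36.5
position: [497.1, 183.4, 190.3]
tool_rot: [[-0.673, -0.297, 0.678], [-0.21, 0.955, 0.209], [-0.71, -0.002, -0.705]]
ft_force: [-0.1, 0.3, -0.3]
opening: 61.3
gripper_force: 0.0
time_s: 37.0
position: [452.9, 45.5, 217.0]
tool_rot: [[-0.957, -0.287, 0.045], [-0.286, 0.958, 0.024], [-0.05, 0.01, -0.999]]
ft_force: [-0.1, -0.4, -0.0]
opening: 61.1
gripper_force: 0.0
yellow [(array([534.345,  65.734,   0.994]), 10.2), (array([554.047,  77.473,   0.867]), 8.97), (array([519.443,  51.078,   1.054]), 0.14)]
blue [(array([592.15 , -68.221,   1.127]), 0.71), (array([591.81 , -67.833,   1.112]), 0.19), (array([592.689, -69.276,   1.14 ]), 0.77)]
[-0.04 -0.15  1.64  0.03  1.62 -1.9 ]
```

View pics/r1.png

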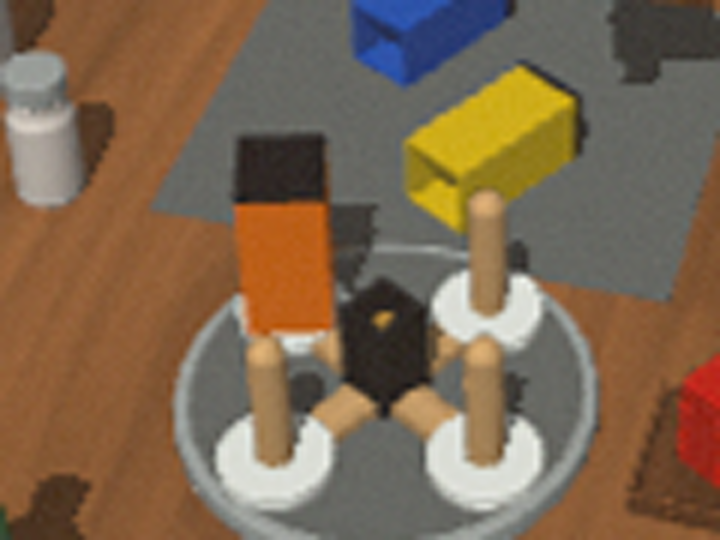

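Orange stands inverted over the far-right peg, at (285,240) in the crop with its rim on the saucer. I'll verify it numerically and get the blue target.

```bash
python3 - <<'E'
from h import *
ims={n:cv2.imread(f"raw_{n}5.png") for n in C}
print("orange placed",fitbox(ims,"orange",[590,209,.3],(-23,-23,26),(23,23,120),cams=("side",)),"peg cam",np.array([588,211.2])-OFF[:2])
x,y,a=592.2,-68.2,1.12
p,Rm=pick(x,y,a,th=90);delta(p+[0,0,190],np.c_[-Rm[:,0],-Rm[:,1],Rm[:,2]]);delta(p+[0,0,190],Rm)
p,Rm=pick(x,y,a);print(p)
E
```

```text
orange placed [(array([ 5.86352e+02,  2.24791e+02, -4.33000e-01]), 9.47)] peg cam [590.7 209.2]
at [454.6  48.1 212.8] q [-0.04 -0.15  1.64  0.03  1.62 -1.9 ] slide [ 0.835 -0.894  0.061] ang [-0.02   0.013  0.393] deg 47
at [454.6  48.1 212.8] q [-0.04 -0.15  1.64  0.03  1.62 -1.9 ] slide [ 0.835 -0.894  0.061] ang [ 0.016  0.025 -1.107] deg 133
[578.06654211 -89.82101249  30.24264069]
```

```bash
for i in 1 2; do python3 -m handwheel '{"slide":[[0.2,-0.22,0],[0.42,-0.447,0],[0.42,-0.447,0],[0.42,-0.447,0],[0.42,-0.447,0],[0.42,-0.447,0],[0.42,-0.447,0],[0.42,-0.447,0],[0.42,-0.447,0]],"angular":[[0,0,-0.07],[0,0,-0.14],[0,0,-0.21],[0,0,-0.28],[0,0,-0.35],[0,0,-0.42],[0,0,-0.49],[0,0,-0.553],[0,0,-0.553]],"fingers":[0.5,0.5,0.5,0.5,0.5,0.5,0.5,0.5,0.5]}'|grep pos; done;  python3 - <<'E'
from h import *
ims=snap("6")
print("orange placed",fitbox(ims,"orange",[590,209,.3],(-23,-23,26),(23,23,120),cams=("side",)))
p,Rm=pick(592.2,-68.2,1.12);delta(p+[0,0,110],Rm);tumblers(ims,{"yellow":(520,54,1.05)})
E
```

```text
position: [513.9, -18.1, 215.7]
position: [577.3, -85.5, 216.3]
orange placed [(array([ 5.86193e+02,  2.24797e+02, -4.34000e-01]), 9.46)]
at [577.3 -85.6 216.8] q [-0.21  0.17  1.31 -0.06  1.67  0.23] slide [ 0.005 -0.028 -0.51 ] ang [ 0.364 -0.17  -0.001] deg 48
yellow [(array([522.408,  63.406,   0.945]), 6.33), (array([527.731,  71.352,   0.795]), 4.76), (array([519.603,  51.031,   1.048]), 0.17)]
```

```bash
python3 -m handwheel '{"slide":[[0,0,0],[0,-0.02,-0.1],[0,-0.028,-0.2],[0.005,-0.028,-0.3],[0.005,-0.028,-0.4],[0.005,-0.028,-0.51],[0.005,-0.028,-0.51],[0.005,-0.028,-0.51]],"angular":[[0.06,-0.03,0],[0.12,-0.057,0],[0.18,-0.085,0],[0.24,-0.114,0],[0.3,-0.142,0],[0.364,-0.17,0],[0.364,-0.17,0],[0.364,-0.17,0]],"fingers":[0.5,0.5,0.5,0.5,0.5,0.5,0.5,0.5]}'; python3 - <<'E'
from h import *
p,Rm=pick(592.2,-68.2,1.12);delta(p,Rm)
E
```

```text
time_s: 39.8
position: [578.1, -90.3, 140.6]
tool_rot: [[0.311, 0.899, 0.308], [0.636, -0.437, 0.636], [0.706, -0.002, -0.708]]
ft_force: [0.5, 0.3, 0.5]
opening: 70.7
gripper_force: 0.0
at [578.1 -90.3 140.6] q [-0.66  0.22  1.59  0.76  1.54 -0.32] slide [-0.     0.003 -0.735] ang [ 0.    -0.001  0.001] deg 0
```

```bash
python3 -m handwheel '{"slide":[[0,0.01,-0.25],[0,0.01,-0.45],[0,0.01,-0.6],[0,0.01,-0.7],[0,0.01,-0.735],[0,0.01,-0.735],[0,0.01,-0.735]],"angular":[[0,0,0],[0,0,0],[0,0,0],[0,0,0],[0,0,0],[0,0,0],[0,0,0]],"fingers":[0.5,0.5,0.5,0.5,0.5,0.5,0.5]}'|grep -E "pos|ft"; python3 -m handwheel '{"slide":[[0,0,0],[0,0,0],[0,0,0],[0,0,0],[0,0,0],[0,0,0],[0,0,0],[0,0,0]],"angular":[[0,0,0],[0,0,0],[0,0,0],[0,0,0],[0,0,0],[0,0,0],[0,0,0],[0,0,0]],"fingers":[-1,-1,-1,-1,-1,-1,-1,-1]}'; python3 - <<'E'
from h import *
p,Rm=pick(592.2,-68.2,1.12);delta(p,Rm)
E
```

```text
position: [579.5, -88.8, 32.6]
ft_force: [-0.2, -0.0, 0.1]
time_s: 41.3
position: [578.4, -88.6, 31.2]
tool_rot: [[0.309, 0.9, 0.308], [0.635, -0.437, 0.637], [0.707, -0.001, -0.707]]
ft_force: [-3.5, -0.8, 5.2]
opening: 46.2
gripper_force: 30.0
at [578.4 -88.6  31.2] q [-0.66  0.36  1.68  0.78  1.38 -0.47] slide [-0.002 -0.008 -0.007] ang [-0.    -0.     0.001] deg 0
```

```bash
python3 -m handwheel '{"slide":[[0,0,0.2],[0,0,0.5],[0,0,0.8],[0,0,0.8]],"angular":[[0,0,0],[0,0,0],[0,0,0],[0,0,0]],"fingers":[-1,-1,-1,-1]}'|grep pos; python3 -m handwheel '{"slide":[[0,0,0.2],[0,0,0.42],[0,0,0.42],[0,0,0.42],[0,0,0.42],[0,0,0.42],[0,0,0.42]],"angular":[[-0.05,0.025,0],[-0.12,0.058,0],[-0.18,0.087,0],[-0.25,0.121,0],[-0.338,0.164,0],[-0.338,0.164,0],[-0.338,0.164,0]],"fingers":[-1,-1,-1,-1,-1,-1,-1]}'; python3 - <<'E'
from h import *
k=.45
p,Rm=place(458.8,287.6,k,along=-25,h=4,lift=100);print(p.round(1))
Rd=np.c_[[-np.cos(k),-np.sin(k),0],[-np.sin(k),np.cos(k),0],[0,0,-1]];delta(p,Rd)
E
```

```text
position: [581.7, -90.2, 157.8]
time_s: 42.4
position: [579.0, -85.8, 212.1]
tool_rot: [[0.433, 0.901, -0.003], [0.901, -0.433, -0.0], [-0.001, -0.003, -1.0]]
ft_force: [-0.3, -0.5, -1.4]
opening: 45.8
gripper_force: 30.0
[451.4 284.  205.2]
at [579.  -85.8 212.1] q [-0.24  0.17  1.31 -0.    1.66  0.2 ] slide [-0.851  2.466 -0.045] ang [ 2.000e-03 -1.000e-03  1.179e+00] deg 141
```

```bash
for i in 1 2 3; do python3 -m handwheel '{"slide":[[-0.05,0.14,0],[-0.1,0.3,0],[-0.15,0.45,0],[-0.2,0.6,0],[-0.25,0.75,0],[-0.284,0.822,0],[-0.284,0.822,0]],"angular":[[0,0,0.07],[0,0,0.14],[0,0,0.21],[0,0,0.28],[0,0,0.35],[0,0,0.393],[0,0,0.393]],"fingers":[-1,-1,-1,-1,-1,-1,-1]}'|grep pos; done; python3 - <<'E'
from h import *
p,Rm=place(458.8,287.6,.45,along=-25,h=4,lift=100);delta(p,Rm)
E
```

```text
position: [534.9, 35.3, 212.5]
position: [493.0, 158.1, 213.0]
position: [450.9, 281.3, 213.2]
at [450.9 281.3 213.2] q [ 0.45  0.05  1.44 -0.    1.65 -1.56] slide [ 0.003  0.018 -0.053] ang [ 0.162 -0.338  0.003] deg 45
```

```bash
python3 -m handwheel '{"slide":[[0,0,0],[0,0.018,0],[0,0.018,0],[0,0.018,0],[0,0.018,0],[0,0.018,0],[0,0.018,0],[0,0.018,0],[0,0.018,0]],"angular":[[0.03,-0.065,0],[0.06,-0.13,0],[0.09,-0.195,0],[0.12,-0.26,0],[0.162,-0.338,0],[0.162,-0.338,0.003],[0.162,-0.338,0.003],[0.162,-0.338,0.003],[0.162,-0.338,0.003]],"fingers":[-1,-1,-1,-1,-1,-1,-1,-1,-1]}'; python3 - <<'E'
from h import *
p,Rm=place(458.8,287.6,.45,along=-25,h=4,lift=0);delta(p,Rm)
ims=snap("7")
u,v=proj("side",[500,250,110])[0].astype(int)
cv2.imwrite("pics/s1.png",cv2.resize(ims["side"][v-55:v+45,u-60:u+60],None,fx=6,fy=6,interpolation=cv2.INTER_CUBIC))
E
```

```text
time_s: 45.4
position: [452.1, 283.9, 215.6]
tool_rot: [[-0.635, -0.434, 0.639], [-0.307, 0.901, 0.307], [-0.709, -0.001, -0.705]]
ft_force: [0.2, -0.4, -0.5]
opening: 45.7
gripper_force: 30.0
at [452.1 283.9 215.6] q [ 0.46 -0.46  2.05 -0.01  0.76 -1.56] slide [-0.005  0.001 -0.736] ang [0.    0.001 0.001] deg 0
```

View pics/s1.png

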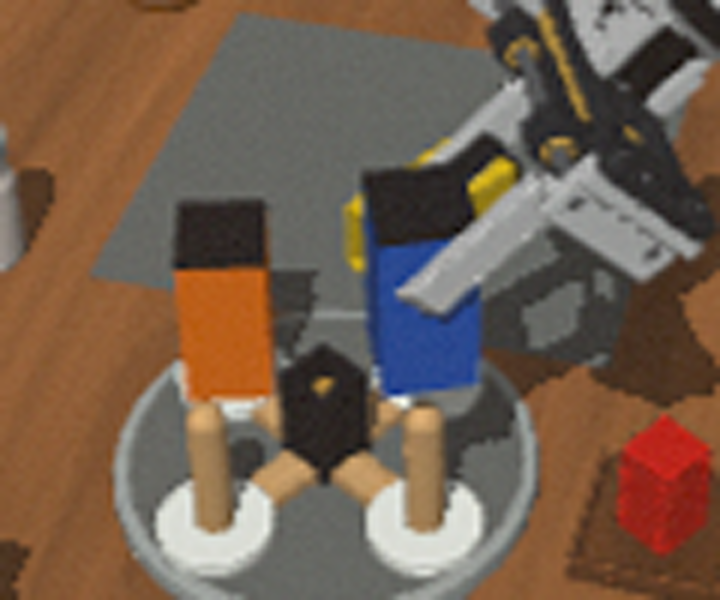

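Blue hangs mouth down over the near-left peg, rim centre (427,388) above the tip (425,405), so it is aligned. I'm lowering it.

```bash
python3 -m handwheel '{"slide":[[-0.005,0,-0.12],[-0.005,0,-0.24],[-0.005,0,-0.36],[-0.005,0,-0.36],[-0.005,0,-0.36]],"angular":[[0,0,0],[0,0,0],[0,0,0],[0,0,0],[0,0,0]],"fingers":[-1,-1,-1,-1,-1]}'|grep -E "pos|ft"; python3 -m handwheel '{"slide":[[0,0,-0.12],[0,0,-0.24],[0,0,-0.33],[0,0,-0.33],[0,0,-0.33]],"angular":[[0,0,0],[0,0,0],[0,0,0],[0,0,0],[0,0,0]],"fingers":[-1,-1,-1,-1,-1]}'|grep -E "pos|ft"; python3 -m handwheel '{"slide":[[0,0,-0.01],[0,0,-0.02],[0,0,-0.03],[0,0,-0.03],[0,0,-0.03]],"angular":[[0,0,0],[0,0,0],[0,0,0],[0,0,0],[0,0,0]],"fingers":[-1,-1,-1,-1,-1]}';python3 - <<'E'
from h import *
p,Rm=place(458.8,287.6,.45,along=-25,h=4,lift=0);delta(p,Rm)
E
```

```text
position: [450.4, 284.4, 160.4]
ft_force: [0.6, -0.3, -0.3]
position: [450.8, 284.6, 112.2]
ft_force: [0.5, 0.5, -1.5]
time_s: 47.0
position: [449.9, 284.1, 105.9]
tool_rot: [[-0.635, -0.436, 0.637], [-0.309, 0.9, 0.308], [-0.708, -0.002, -0.706]]
ft_force: [-0.4, 0.5, -1.5]
opening: 46.0
gripper_force: 30.0
at [449.9 284.1 105.9] q [ 0.46 -0.34  2.2  -0.02  0.49 -1.55] slide [ 0.01  -0.001 -0.005] ang [ 0.001  0.001 -0.001] deg 0
```

```bash
python3 -m handwheel '{"slide":[[0.006,0,-0.005],[0.006,0,-0.012],[0.006,0,-0.012],[0.006,0,-0.012]],"angular":[[0,0,0],[0,0,0],[0,0,0],[0,0,0]],"fingers":[-1,-1,-1,-1]}'|grep -E "pos|ft"; python3 -m handwheel '{"slide":[[0,0,-0.008],[0,0,-0.012],[0,0,-0.012],[0,0,-0.012]],"angular":[[0,0,0],[0,0,0],[0,0,0],[0,0,0]],"fingers":[-1,-1,-1,-1]}'|grep -E "pos|ft"
```

```text
position: [450.8, 284.1, 104.0]
ft_force: [-0.0, 0.1, -1.0]
position: [451.6, 284.6, 104.0]
ft_force: [-2.9, -1.2, 5.5]
```

```bash
python3 -m handwheel '{"slide":[[0,0,0.008],[0,0,0.008],[0,0,0.008],[0,0,0.008],[0,0,0.008],[0,0,0.008]],"angular":[[0,0,0],[0,0,0],[0,0,0],[0,0,0],[0,0,0],[0,0,0]],"fingers":[-1,0.3,0.3,0.3,0.3,0.3]}'|grep -E "pos|ft|open"; python3 -m handwheel '{"slide":[[-0.085,-0.041,0.094],[-0.17,-0.082,0.188],[-0.34,-0.164,0.376],[-0.34,-0.164,0.7],[-0.34,-0.164,0.7],[-0.34,-0.164,0.7]],"angular":[[0,0,0],[0,0,0],[0,0,0],[0,0,0],[0,0,0],[0,0,0]],"fingers":[0.3,0.3,0.3,0.3,0.3,0.3]}'; python3 -m handwheel '{"slide":[[0.1,-0.3,0],[0.2,-0.6,0],[0.3,-0.9,0],[0.3,-0.9,0],[0.3,-0.9,0],[0.3,-0.9,0]],"angular":[[-0.04,0.08,0],[-0.08,0.16,0],[-0.12,0.25,0],[-0.162,0.338,0],[-0.162,0.338,0],[-0.162,0.338,0]],"fingers":[0.3,0.3,0.3,0.3,0.3,0.3]}'; python3 - <<'E'
from h import *
ims=snap("8")
u,v=proj("side",[500,220,80])[0].astype(int)
cv2.imwrite("pics/t1.png",cv2.resize(ims["side"][v-55:v+45,u-60:u+60],None,fx=6,fy=6,interpolation=cv2.INTER_CUBIC))
tumblers(ims,{"yellow":(520,54,1.05)})
p,Rm=pick(520,53,1.054,th=90);delta(p+[0,0,180],Rm)
E
```

```text
position: [450.6, 284.0, 103.2]
ft_force: [-0.3, -0.5, 0.0]
opening: 60.7
time_s: 49.0
position: [400.3, 259.8, 211.0]
tool_rot: [[-0.632, -0.436, 0.64], [-0.308, 0.9, 0.309], [-0.711, -0.002, -0.703]]
ft_force: [-0.3, 0.5, -0.3]
opening: 60.9
gripper_force: 0.0
time_s: 49.6
position: [446.5, 124.1, 205.5]
tool_rot: [[-0.901, -0.435, -0.008], [-0.435, 0.901, -0.0], [0.007, 0.004, -1.0]]
ft_force: [-0.4, 0.6, -0.0]
opening: 61.2
gripper_force: 0.0
yellow [(array([518.218,  41.415,   0.871]), 5.17), (array([515.081,  36.343,   0.72 ]), 3.86), (array([519.414,  51.   ,   1.044]), 0.21)]
at [445.4 124.6 205.5] q [ 0.15 -0.1   1.61  0.    1.64 -1.87] slide [ 0.407 -0.592  0.043] ang [-0.004 -0.    -1.212] deg 145
```

View pics/t1.png

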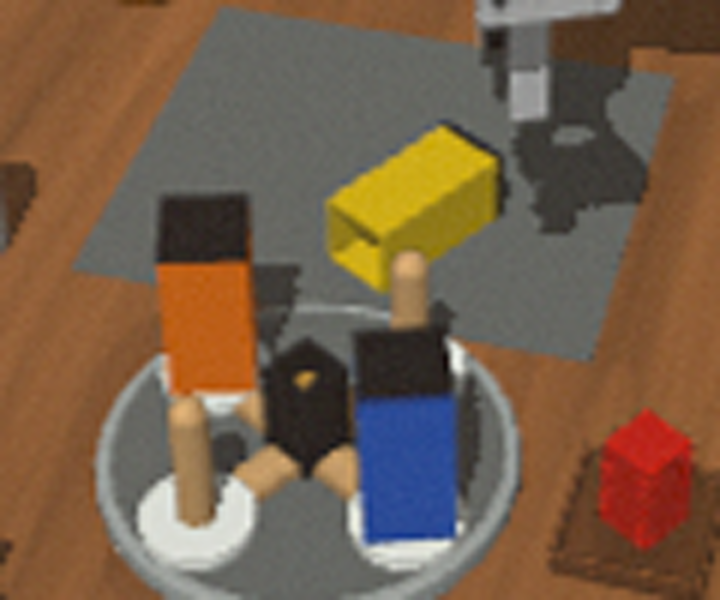

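Blue is seated over the near-left peg at (405,460). Yellow still lies where it was, at (415,205). It goes next, to the right-hand near peg.

```bash
for i in 1 2; do python3 -m handwheel '{"slide":[[0.1,-0.15,0],[0.2,-0.296,0],[0.2,-0.296,0],[0.2,-0.296,0],[0.2,-0.296,0],[0.2,-0.296,0],[0.2,-0.296,0],[0.2,-0.296,0],[0.2,-0.296,0],[0.2,-0.296,0]],"angular":[[0,0,-0.07],[0,0,-0.14],[0,0,-0.21],[0,0,-0.28],[0,0,-0.35],[0,0,-0.42],[0,0,-0.49],[0,0,-0.56],[0,0,-0.606],[0,0,-0.606]],"fingers":[0.5,0.5,0.5,0.5,0.5,0.5,0.5,0.5,0.5,0.5]}'|grep pos; done; python3 - <<'E'
from h import *
p,Rm=pick(519.8,53,1.053);delta(p+[0,0,110],Rm)
E
```

```text
position: [473.7, 80.1, 207.5]
position: [504.1, 35.7, 207.9]
at [504.1  35.7 207.9] q [-0.04 -0.01  1.51 -0.    1.64  0.47] slide [-0.    -0.024 -0.451] ang [ 0.327 -0.185 -0.001] deg 45
```

```bash
python3 -m handwheel '{"slide":[[0,0,0],[0,-0.02,-0.1],[0,-0.02,-0.2],[0,-0.02,-0.3],[0,-0.02,-0.4],[0,-0.02,-0.451],[0,-0.02,-0.451],[0,-0.02,-0.451]],"angular":[[0.06,-0.034,0],[0.12,-0.068,0],[0.18,-0.102,0],[0.24,-0.136,0],[0.3,-0.17,0],[0.327,-0.185,0],[0.327,-0.185,0],[0.327,-0.185,0]],"fingers":[0.5,0.5,0.5,0.5,0.5,0.5,0.5,0.5]}'|grep pos; python3 - <<'E'
from h import *
p,Rm=pick(519.8,53,1.053);delta(p,Rm)
ims=snap("9");tumblers(ims,{"yellow":(520,54,1.05)})
E
```

```text
position: [504.7, 32.5, 140.9]
at [504.7  32.5 140.9] q [-0.54 -0.08  1.91  0.8   1.4  -0.21] slide [-0.004 -0.002 -0.738] ang [ 0.001  0.    -0.   ] deg 0
yellow [(array([519.742,  52.457,   1.054]), 0.54), (array([520.166,  53.272,   1.061]), 0.6), (array([519.603,  51.02 ,   1.048]), 0.13)]
```

```bash
python3 -m handwheel '{"slide":[[0,0,-0.25],[-0.004,0,-0.45],[-0.004,0,-0.6],[-0.004,0,-0.7],[-0.004,0,-0.735],[-0.004,0,-0.735],[-0.004,0,-0.735]],"angular":[[0,0,0],[0,0,0],[0,0,0],[0,0,0],[0,0,0],[0,0,0],[0,0,0]],"fingers":[0.5,0.5,0.5,0.5,0.5,0.5,0.5]}'|grep -E "pos|ft"; python3 -m handwheel '{"slide":[[0,0,0],[0,0,0],[0,0,0],[0,0,0],[0,0,0],[0,0,0],[0,0,0],[0,0,0]],"angular":[[0,0,0],[0,0,0],[0,0,0],[0,0,0],[0,0,0],[0,0,0],[0,0,0],[0,0,0]],"fingers":[-1,-1,-1,-1,-1,-1,-1,-1]}'; python3 - <<'E'
from h import *
p,Rm=pick(519.8,53,1.053);delta(p,Rm)
E
python3 -m handwheel '{"slide":[[0,0,0.2],[0,0,0.5],[0,0,0.8],[0,0,0.8]],"angular":[[0,0,0],[0,0,0],[0,0,0],[0,0,0]],"fingers":[-1,-1,-1,-1]}'; python3 -m handwheel '{"slide":[[0,0,0.2],[0,0,0.42],[0,0,0.42],[0,0,0.42],[0,0,0.42],[0,0,0.42],[0,0,0.42]],"angular":[[-0.05,0.028,0],[-0.12,0.068,0],[-0.18,0.102,0],[-0.25,0.142,0],[-0.326,0.185,0],[-0.326,0.185,0],[-0.326,0.185,0]],"fingers":[-1,-1,-1,-1,-1,-1,-1]}'; python3 - <<'E'
from h import *
k=.35
p,Rm=place(485.2,184.8,k,along=-25,h=4,lift=100);print(p.round(1))
Rd=np.c_[[-np.cos(k),-np.sin(k),0],[-np.sin(k),np.cos(k),0],[0,0,-1]];delta(p,Rd)
E
```

```text
position: [505.2, 32.4, 31.9]
ft_force: [0.6, 0.4, -0.2]
time_s: 54.1
position: [504.3, 32.7, 31.0]
tool_rot: [[0.349, 0.869, 0.35], [0.614, -0.494, 0.615], [0.708, 0.0, -0.707]]
ft_force: [-3.6, -1.4, 4.7]
opening: 45.7
gripper_force: 30.0
at [504.3  32.7  31. ] q [-0.54  0.09  2.01  0.85  1.22 -0.41] slide [-0.001 -0.003 -0.005] ang [-0.  0. -0.] deg 0
time_s: 54.5
position: [507.5, 31.3, 157.0]
tool_rot: [[0.341, 0.869, 0.359], [0.618, -0.495, 0.611], [0.708, 0.013, -0.706]]
ft_force: [-0.1, -1.2, 0.2]
opening: 45.8
gripper_force: 30.0
time_s: 55.2
position: [504.4, 34.8, 211.6]
tool_rot: [[0.49, 0.872, -0.002], [0.872, -0.49, 0.0], [-0.001, -0.002, -1.0]]
ft_force: [0.1, -0.6, -1.1]
opening: 45.5
gripper_force: 30.0
[477.5 182.  205.2]
at [504.4  34.8 211.6] q [-0.04 -0.01  1.5   0.    1.64  0.47] slide [-0.18   0.981 -0.042] ang [ 1.000e-03 -1.000e-03  1.162e+00] deg 139
```

```bash
for i in 1 2 3; do python3 -m handwheel '{"slide":[[-0.01,0.06,0],[-0.02,0.12,0],[-0.03,0.18,0],[-0.04,0.24,0],[-0.05,0.3,0],[-0.06,0.327,0],[-0.06,0.327,0]],"angular":[[0,0,0.07],[0,0,0.14],[0,0,0.21],[0,0,0.28],[0,0,0.35],[0,0,0.387],[0,0,0.387]],"fingers":[-1,-1,-1,-1,-1,-1,-1]}'|grep pos; done; python3 - <<'E'
from h import *
p,Rm=place(485.2,184.8,.35,along=-25,h=4,lift=100);delta(p,Rm)
E
```

```text
position: [494.4, 81.4, 212.2]
position: [485.8, 130.4, 212.7]
position: [477.1, 179.5, 213.0]
at [477.1 179.5 213. ] q [ 0.25  0.    1.49  0.    1.65 -1.66] slide [ 0.003  0.016 -0.052] ang [ 0.127 -0.354  0.004] deg 45
```

```bash
python3 -m handwheel '{"slide":[[0,0,0],[0,0.016,0],[0,0.016,0],[0,0.016,0],[0,0.016,0],[0,0.016,0],[0,0.016,0],[0,0.016,0],[0,0.016,0]],"angular":[[0.024,-0.067,0],[0.048,-0.134,0],[0.072,-0.2,0],[0.096,-0.267,0],[0.127,-0.354,0.004],[0.127,-0.354,0.004],[0.127,-0.354,0.004],[0.127,-0.354,0.004],[0.127,-0.354,0.004]],"fingers":[-1,-1,-1,-1,-1,-1,-1,-1,-1]}'; python3 - <<'E'
from h import *
p,Rm=place(485.2,184.8,.35,along=-25,h=4,lift=0);delta(p,Rm)
E
```

```text
time_s: 58.2
position: [478.2, 182.1, 215.2]
tool_rot: [[-0.662, -0.344, 0.666], [-0.244, 0.939, 0.243], [-0.709, -0.002, -0.705]]
ft_force: [0.4, 0.2, -0.9]
opening: 46.2
gripper_force: 30.0
at [478.2 182.1 215.2] q [ 0.17 -0.53  2.09  0.17  0.81 -1.82] slide [-0.005 -0.001 -0.733] ang [ 0.     0.002 -0.   ] deg 0
```

```bash
python3 -m handwheel '{"slide":[[-0.004,0,-0.12],[-0.004,0,-0.24],[-0.004,0,-0.36],[-0.004,0,-0.36],[-0.004,0,-0.36]],"angular":[[0,0,0],[0,0,0],[0,0,0],[0,0,0],[0,0,0]],"fingers":[-1,-1,-1,-1,-1]}'|grep -E "pos|ft"; python3 -m handwheel '{"slide":[[0,0,-0.12],[0,0,-0.24],[0,0,-0.34],[0,0,-0.34],[0,0,-0.34]],"angular":[[0,0,0],[0,0,0],[0,0,0],[0,0,0],[0,0,0]],"fingers":[-1,-1,-1,-1,-1]}'|grep -E "pos|ft"; python3 -m handwheel '{"slide":[[0,0,-0.01],[0,0,-0.02],[0,0,-0.025],[0,0,-0.025],[0,0,-0.025]],"angular":[[0,0,0],[0,0,0],[0,0,0],[0,0,0],[0,0,0]],"fingers":[-1,-1,-1,-1,-1]}';python3 - <<'E'
from h import *
p,Rm=place(485.2,184.8,.35,along=-25,h=4,lift=0);delta(p,Rm)
E
```

```text
position: [477.4, 182.5, 160.4]
ft_force: [0.1, 0.7, -0.6]
position: [477.7, 182.5, 110.5]
ft_force: [0.5, -0.9, -0.2]
time_s: 59.7
position: [476.6, 182.3, 105.0]
tool_rot: [[-0.662, -0.345, 0.665], [-0.245, 0.939, 0.243], [-0.708, -0.002, -0.706]]
ft_force: [-0.3, 0.3, -0.1]
opening: 45.7
gripper_force: 30.0
at [476.6 182.3 105. ] q [ 0.17 -0.42  2.25  0.24  0.54 -1.91] slide [ 0.006 -0.002  0.002] ang [ 0.001  0.001 -0.001] deg 0
```

```bash
python3 -m handwheel '{"slide":[[0.006,0,-0.005],[0.006,0,-0.012],[0.006,0,-0.012],[0.006,0,-0.012]],"angular":[[0,0,0],[0,0,0],[0,0,0],[0,0,0]],"fingers":[-1,-1,-1,-1]}'|grep -E "pos|ft"; python3 -m handwheel '{"slide":[[0,0,-0.008],[0,0,-0.01],[0,0,-0.01],[0,0,-0.01]],"angular":[[0,0,0],[0,0,0],[0,0,0],[0,0,0]],"fingers":[-1,-1,-1,-1]}'|grep -E "pos|ft"
```

```text
position: [477.4, 182.3, 102.9]
ft_force: [-0.4, 0.3, -1.7]
position: [478.1, 182.5, 102.8]
ft_force: [-4.0, -0.9, 5.4]
```

```bash
python3 -m handwheel '{"slide":[[0,0,0.008],[0,0,0.008],[0,0,0.008],[0,0,0.008],[0,0,0.008],[0,0,0.008]],"angular":[[0,0,0],[0,0,0],[0,0,0],[0,0,0],[0,0,0],[0,0,0]],"fingers":[-1,0.3,0.3,0.3,0.3,0.3]}'|grep -E "pos|ft|open"; python3 -m handwheel '{"slide":[[-0.083,-0.03,0.088],[-0.17,-0.06,0.18],[-0.333,-0.122,0.353],[-0.333,-0.122,0.7],[-0.333,-0.122,0.7],[-0.333,-0.122,0.7]],"angular":[[0,0,0],[0,0,0],[0,0,0],[0,0,0],[0,0,0],[0,0,0]],"fingers":[0.3,0.3,0.3,0.3,0.3,0.3]}'|grep pos; for i in 1 2; do python3 -m handwheel '{"slide":[[0,-0.3,0],[0,-0.6,0],[0,-0.9,0.2],[0,-0.9,0.2],[0,-0.9,0.2]],"angular":[[-0.02,0.045,0],[-0.04,0.09,0],[-0.06,0.135,0],[-0.06,0.177,0],[-0.06,0.177,0]],"fingers":[0.3,0.3,0.3,0.3,0.3]}' |grep pos; done; python3 - <<'E'
from h import *
ims=snap("10")
u,v=proj("side",[500,235,80])[0].astype(int);u2,v2=proj("top",[500,235,80])[0].astype(int)
z=[ims["top"][v2-42:v2+43,u2-42:u2+43],ims["side"][v-48:v+48,u-48:u+48]]
cv2.imwrite("pics/w1.png",np.hstack([cv2.resize(x,(400,400),interpolation=cv2.INTER_CUBIC) for x in z]))
E
```

```text
position: [477.4, 182.2, 102.5]
ft_force: [-0.0, -0.5, -0.1]
opening: 61.2
position: [428.4, 164.0, 210.6]
position: [429.4, 27.5, 237.7]
position: [428.4, -105.7, 265.2]
```

View pics/w1.png

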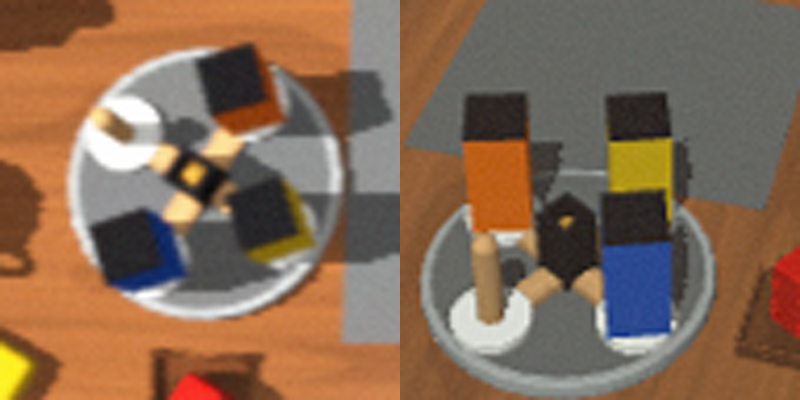

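All three tumblers stand inverted on separate pegs: in the top half, orange (237,82), blue (132,248) and yellow (272,214). The cap is in its dish and the wheel sits flat. One last numeric check, then I hand in.

```bash
python3 - <<'E'
from h import *
u2,v2=proj("top",[500,235,80])[0].astype(int);s=400/85
for n,(a,b),pg in[("O",(237,82),(588,211.2)),("B",(132,248),(458.8,287.6)),("Y",(272,214),(485.2,184.8))]:
    w=ray("top",(u2-42+(a+.5)/s-.5,v2-42+(b+.5)/s-.5),126)+OFF;print(n,w[:2].round(1),(w[:2]-pg).round(1))
ims={n:cv2.imread(f"raw_{n}10.png") for n in C}
print("cap",fitbox(ims,"red",[347,241,1.0],(-16.25,-16.25,4),(16.25,16.25,62)))
E
```

```text
O [585.1 205.7] [-2.9 -5.5]
B [457.2 280.5] [-1.6 -7.1]
Y [484.3 175.8] [-0.9 -9. ]
cap [(array([347.735, 241.351,   1.018]), 0.6), (array([347.838, 241.254,   1.251]), 0.47), (array([347.717, 241.486,   0.969]), 0.19)]
```

```bash
python3 -c "
from rig import robot
print(robot.sense()['time_s'],robot.sign_off())"
```

```text
the job is handed in; nothing more can be done
62.8 None
```

The job is handed in at 62.8 s, verdict not shown: the cap stands in the dark dish, the wheel is home on the spindle, and the orange, blue and yellow tumblers are upside down on separate pegs, 6–9 mm off the peg axes by the final picture (limit 18 mm).

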